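# Gauge a turned shaft: through the go gap, stopped at the no-go gap

## Task

Check the turned shaft on the gap gauge: take it from the V rest, lay it down and let go of it on the gauge's bed in front of the go jaws, then push it from behind with the fingertips, not gripped, so that it rolls through the go gap and on against the narrower no-go jaws; press it there gently but firmly for a moment, with the shaft still, to prove that the gap stops it. Then lift the shaft out and lay it back in both grooves of the V rest, centred, and let go. Do not drop the shaft on the bench, do not force it, and leave the mould insert, the graphite block and the oilstone where they are.

Things in the scene. Friction and masses are not known exactly. Their poses are not given: they have to be found in the camera images.
- shaft: bare metal turned shaft: cylinder 40 mm in diameter and 160 mm long, with a 24 mm spigot 8 mm long at each end (176 mm overall), about 0.4 kg. Origin at its centre; its y axis is the shaft's axis (x and z turn as it rolls). At the start it lies in the V rest.
- gauge: gap gauge: fixed dark steel bed, x -110 to +115 mm, 212 mm wide (y), top at z = 12 mm, a 4 mm high, 6 mm wide lip across each end. Origin at bench height under the middle of the go jaws; +x is the way the shaft is pushed through; the shaft lies along y, its centre at z = 32 mm. Carries the go jaws at its middle and the no-go jaws further along x
- lead_in (a point): point on the bed's top (z = 12 mm), 55 mm before the go jaws' middle (gauge x = -55 mm): the place to lay the shaft; it fits between the lip and the go jaws with its axis at gauge x = -84 to -29 mm
- go_gap (a point): point on the bed's top midway between the two go jaws: C-shaped steel jaws, one each side, gauge x -9 to +9 mm; posts at y = +-94 to +-106 mm, from which each jaw reaches inward over the bed to y = +-62 mm, underside 42.5 mm above the bed, top at z = 68 mm (bolt heads 72 mm). The 124 mm between left and right jaw are open from above: fingers that push the shaft's middle pass there
- no_go: no-go jaws, rigid steel frame on the bed, axes parallel to the gauge's, 62 to 82 mm along its x. Origin at bench height, midway, in the plane of the jaws' front faces; jaws x = 0 to +30 mm, shaped and spaced as the go jaws, undersides 35 mm above the bed: the shaft stops with its axis near x = -14 mm, partly under them: draw it back before lifting. A steady push of 10 to 14 N proves the stop
- rest: the fixed V rest: dark steel foot plate 84 x 120 mm with two steel V blocks 16 mm wide at y = +-49 mm (82 mm clear between them). Origin under its middle on the bench; its y axis runs along the grooves; a shaft in the grooves has its centre 50 mm above the origin. The groove arms open 90 degrees and end 47 mm up, 27 mm to either side of the middle.
- insert: bystander: bright aluminium mould insert block, 60 x 98 x 64 mm, loose at the back of the bench; origin under its middle
- electrode: bystander: black graphite block, 82 x 44 x 76 mm, loose at the left of the bench; origin under its middle
- oilstone: bystander: grey oilstone, 72 x 30 x 22 mm, loose near the front edge between the rest and the gauge; origin under its middle

How it is judged (in metres and radians):
On the way, in this order (a step that is already met when the one before it is completed fails the run):
1. the shaft lies on the gauge's bed in front of the go jaws and is let go (x of shaft in the frame of gauge between -0.095 and -0.02 m and z of shaft in the frame of gauge below 0.035 m and angle between the y axis of shaft and the y axis of gauge, either way round below 0.25 rad and contact force between shaft and the fingers below 0.3 N), for 0.1 s.
2. the shaft passes through the go gap, pushed from behind, not gripped (x of shaft in the frame of gauge between -0.008 and 0.015 m and z of shaft in the frame of gauge below 0.036 m and angle between the y axis of shaft and the y axis of gauge, either way round below 0.2 rad and x of the grasp point in the frame of gauge below -0.015 m).
3. the shaft is pressed from behind against the no-go jaws with more than 4 N and stands still, stopped (contact force between shaft and no_go above 4 N and linear speed of shaft below 0.01 m/s and x of shaft in the frame of no_go below -0.006 m and x of the grasp point in the frame of no_go below -0.028 m), for 0.25 s.
At the end, for the whole second after the job is handed in: The shaft lies at rest, let go, in both grooves of the V rest: its centre within 20 mm of the rest's middle seen from above, 46 to 54 mm above the rest's origin, its axis within 0.08 rad of the grooves (horizontal distance between shaft and rest below 0.02 m and z of shaft in the frame of rest between 0.046 and 0.054 m and angle between the y axis of shaft and the y axis of rest, either way round below 0.08 rad and linear speed of shaft below 0.02 m/s); the robot touches nothing.
It fails at once if the shaft is forced against the no-go jaws with more than 45 N (contact force between shaft and no_go above 45 N).
It fails at once if the shaft is dropped on the bench (height (world z) of shaft below 0.026 m).
It fails at once if the mould insert, the graphite block or the oilstone is moved more than 20 mm (distance of any of insert, electrode, oilstone from where it was at the start of the episode above 0.02 m).
It also fails if it takes over 72 s, if anything falls off the work surface, if the arm or the gripper's body presses on something with over 40 N, if the wrist force passes 120 N, or if a joint passes its speed limit or range.

## Robot

A 6-joint arm with a two-finger parallel gripper is mounted at the origin on a cart in front of the work surface, level with it; the furniture and walls round the work are solid. World frame = base frame: x ahead of the robot, y to its left, z up, the work surface at z = 0. Lengths are in mm, angles in rad, forces in N, time in s.
With the tool pointing down it reaches from about 350 to 725 mm from the base axis. Payload 4.3 kg.
Tool frame: the origin (TCP) lies between the finger pads; the fingertips stand bot.tips_ahead ahead of it and the grasp point (between the pads) lies 5 mm behind it (bot.tips_ahead is the distance from the TCP to the fingertips, in mm); z points along the fingers, x is the direction in which the jaws open and shut, and the axes are right-handed (so a half turn about z gives the same grasp; the last joint's range is limited). The gripper opens to 85 mm and grips with 20 to 120 N. Pads are 22 mm wide; open, the fingers measure 114 mm over their backs; the gripper's body (76 mm by 85 mm) begins 54 mm behind the grasp point. The pads swing forward as they close: fully open they stand 13 mm farther back than shut.
Start: joints at [1.231, 0.377, 0.081, 1.274, 0, 1.46], TCP at [130.979, 559.92, 245.329] pointing down, gripper open.
Joint ranges: [-2.72, 2.72], [-0.84, 1.66], [-1.02, 1.22], [-1.77, 2.12], [-1.37, 1.28], [-3.14, 3.14]. Speed limits (rad/s): [2.57, 2.57, 3.14, 3.14, 3.14, 3.14].

## Interface

Orientations are given as a unit quaternion [x, y, z, w].
In Python, from workcell import status, cams, close_job, bot gives the robot as it stands.
- The arm moves only by the shell command python3 -m inch 'ROWS' [FORCE]. ROWS is JSON, a list of rows, each a list of 3 entries, a list of its own where there are three numbers: the finger opening in cm, from 0 to 8.54, then the shift along the tool's x, y, z in cm, then the turn about the tool's z in degrees. In form: [[claw, [dx, dy, dz], turn], ...]. A call has 1 to 12 rows; each row is the pose to reach, as a shift and turn from the pose commanded when the call began, along the tool's axes at that moment; what a row does not reach only later rows make up. A row lasts 1/10 s, in which the tool goes at most 50 mm and 8.59 degrees, less where a joint would pass 70% of its speed; a pose out of reach is approached as far as the arm can. A call with a gripper value outside its range is refused whole. The fingers move at their own pace and stop on an object; FORCE is the grip in N (left out, the last holds). Time passes only in rows, so rows that repeat a pose let the fingers close. It gives the time, the measured TCP pose, the force and the opening at its end, in the units of the state.
- status.read_state(): the state, without advancing time (a new reading comes with each control period).
- cams.camera(name): name is "side" or "top"; returns the picture (420x560x3 uint8, red, green, blue); there is no depth.
- cams.camera_model(name): a dict with "fx", "fy", "cx", "cy" (pixels), "k1" (the pictures are not rectified: a ray, as slopes to the right and down, at radius r is drawn at 1 + k1 r^2 times it, then the intrinsics apply), "R" (3x3) and "t" (3): a world point X has camera coordinates R X + t. Camera axes: x right, y down, z forward; pixel columns grow to the right and rows downward; lengths in mm; the calibration is good to about 2 mm. A picture is of the moment at which its call begins. camera_model takes no time and is no camera call.
- close_job(): hands the job in, once; it reports no verdict.
The state is a dict: "time_s": time; "joints": joint angles; "joint_vel": joint speeds; "joint_efforts": joint torques, N m; "eef_pos": TCP position; "tcp_rot": TCP orientation; "contact_force": force on the tool from outside, world axes, zero at the start; "ft_torque": the same for the moment, N m; "width": finger opening in mm.
Only numpy, scipy, OpenCV 4.12 (cv2) and the standard library are available. Lean on these libraries where they do the work, as an engineer would, in place of code of your own. Each camera call takes 0.05 s, during which the arm holds its last target.

## Working session

There is one attempt and no reset: what is moved stays moved. The work goes in short steps, Python scripts to look and compute and a shell command to move; the robot and the scene stay as the last step left them, time stands still between calls to the robot, and variables do not carry over. Pictures are saved under pics/ and viewed, and the job is handed in when it is done.

```bash
ls; mkdir -p pics; python3 - <<'E'
from workcell import status,cams,bot
import cv2,numpy as np
print(status.read_state()); print(bot.tips_ahead)
for n in("side","top"):
    im=cams.camera(n); cv2.imwrite(f"pics/{n}0.png",im[:,:,::-1])
    print(n,cams.camera_model(n))
E
```

```text
pics
{'time_s': 0.0, 'joints': array([ 1.23069185e+00,  3.78068764e-01,  7.96271707e-02,  1.27437004e+00,
       -2.11369913e-05,  1.46049152e+00]), 'joint_vel': array([ 0.0003873 , -0.00098244, -0.00119186,  0.00181209,  0.00096772,
       -0.00101147]), 'joint_efforts': array([ 1.45942740e-03, -4.63597155e+01,  2.69881332e+01,  2.06548884e-02,
       -1.04171511e-05, -4.14764500e-06]), 'eef_pos': array([130.77128745, 559.29998902, 244.35806045]), 'tcp_rot': array([ 7.83511709e-01,  6.21376203e-01, -8.48021368e-04,  5.44370564e-04]), 'contact_force': array([-0.02576564, -0.70429965,  0.25961371]), 'ft_torque': array([ 0.05676859,  0.01943965, -0.02466185]), 'width': 84.99769074957095}
14.0
side {'fx': 408.46267745311377, 'fy': 408.46267745311377, 'cx': 281.41286956366514, 'cy': 212.88279917711986, 'k1': -0.11496697752568964, 'R': array([[ 0.96738958, -0.25285425,  0.01490416],
       [-0.1212186 , -0.51382768, -0.84928627],
       [ 0.22240381,  0.81978403, -0.52772218]]), 't': array([-532.2637223 ,  153.35530611, 1049.5479193 ])}
top {'fx': 392.08326442304445, 'fy': 392.08326442304445, 'cx': 278.2436723769652, 'cy': 205.55039779487495, 'k1': -0.10063545619943123, 'R': array([[-1.67479060e-02, -9.99859708e-01,  2.66433499e-04],
       [-9.92642942e-01,  1.65950639e-02, -1.19935789e-01],
       [ 1.19914541e-01, -2.27314665e-03, -9.92781615e-01]]), 't': array([ 91.27930508, 550.32683608, 963.71407576])}
```

View pics/top0.png

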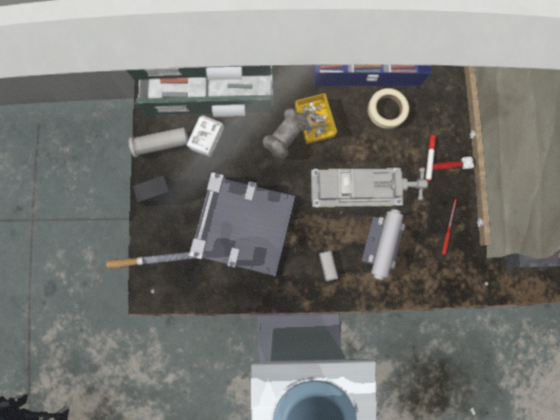

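View pics/side0.png

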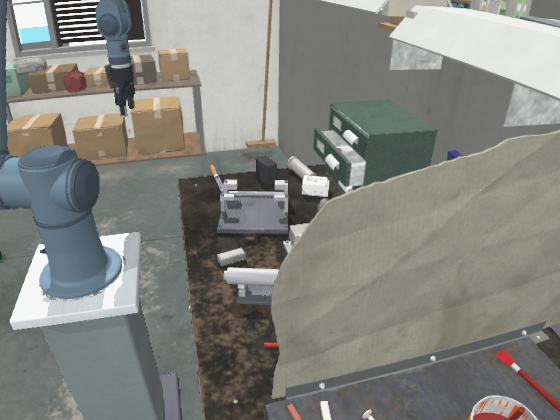

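```bash
cat > h.py <<'E'
import numpy as np,cv2
from workcell import cams,status
def ray(n,u,v):
    m=cams.camera_model(n); K=np.array([[m['fx'],0,m['cx']],[0,m['fy'],m['cy']],[0,0,1.]])
    p=cv2.undistortPoints(np.array([[[u,v]]],float),K,np.array([m['k1'],0,0,0.]))[0,0]
    # exact 1+k1 r^2 model
    R=np.array(m['R']);t=np.array(m['t'])
    return -R.T@t, R.T@np.array([p[0],p[1],1.])
def at(n,u,v,z):
    o,d=ray(n,u,v); return o+d*(z-o[2])/d[2]
def proj(n,X):
    m=cams.camera_model(n); K=np.array([[m['fx'],0,m['cx']],[0,m['fy'],m['cy']],[0,0,1.]])
    return cv2.projectPoints(np.array(X,float).reshape(-1,1,3),cv2.Rodrigues(np.array(m['R']))[0],np.array(m['t']),K,np.array([m['k1'],0,0,0.]))[0].reshape(-1,2)
E
python3 - <<'E'
import cv2
im=cv2.imread('pics/top0.png')
c=im[160:290,180:310]; cv2.imwrite('pics/cg.png',cv2.resize(c,None,fx=4.6,fy=4.6,interpolation=cv2.INTER_CUBIC))
c=im[190:290,310:430]; cv2.imwrite('pics/cr.png',cv2.resize(c,None,fx=6,fy=6,interpolation=cv2.INTER_CUBIC))
E
```

```text
(no output)
```

View pics/cg.png

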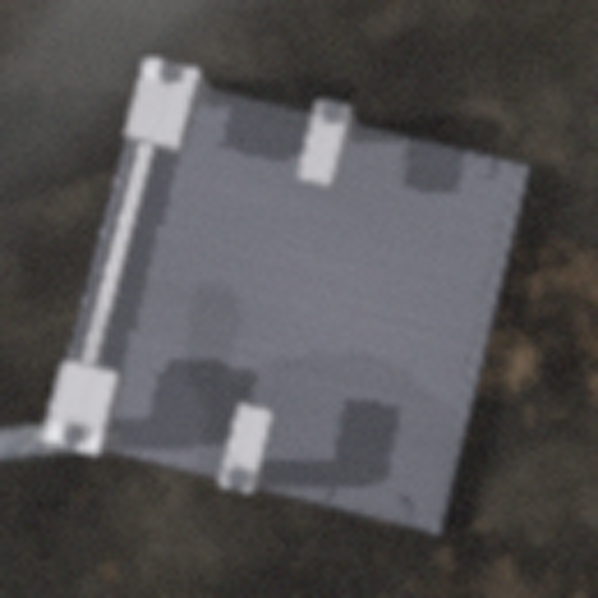

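View pics/cr.png

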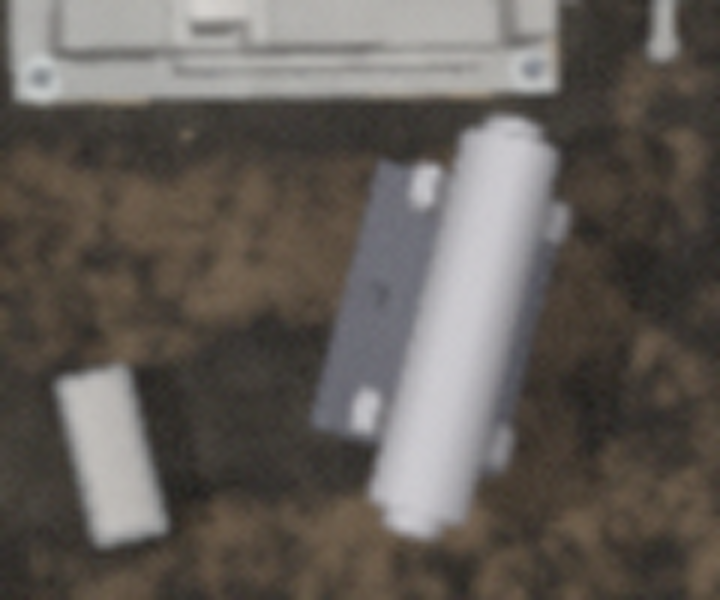

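```bash
cat > fit.py <<'E'
from h import *
from scipy.optimize import least_squares
def c(u,v,s,ox,oy): return np.array([(u+.5)/s-.5+ox,(v+.5)/s-.5+oy])
def T(p,P):
    co,si=np.cos(p[2]),np.sin(p[2]); P=np.array(P,float)
    return np.c_[p[0]+co*P[:,0]-si*P[:,1],p[1]+si*P[:,0]+co*P[:,1],P[:,2]]
G=[(-110,-106,14),(-110,106,14),(9,62,68),(-9,62,68),(9,-62,68),(-9,-62,68)]
g=np.array([c(*q,4.6,180,160) for q in[(528,165),(441,533),(238,404),(272,408),(298,180),(331,187)]])
n=np.array([c(*q,4.6,180,160) for q in[(126,138),(183,150),(57,362),(117,370)]])
for zt in(60,68):
    def f(p):
        N=[(p[3]+30,-62+p[4],zt),(p[3],-62+p[4],zt),(p[3]+30,62+p[4],zt),(p[3],62+p[4],zt)]
        return (proj('top',T(p,G+N))-np.r_[g,n]).ravel()
    r=least_squares(f,[400,100,1.5,72,0]); print(zt,r.x.round(3)); print(r.fun.reshape(-1,2).round(1).tolist())
# rest/shaft
S=[at('top',*c(*q,6,310,190),70) for q in[(510,118),(412,535)]]
# silhouettes: left/right edges at body ends
print('ends',S)
q=[(462,138),(556,158),(372,498),(466,522)]
Q=[at('top',*c(*a,6,310,190),50) for a in q]; print(np.array(Q).round(1)); m=np.mean(Q,0);print(m)
for zt in(8,10,12):print('foot',zt,[at('top',*c(*a,6,310,190),zt).round(1) for a in[(380,160),(314,428)]])
print('arm tips',[at('top',*c(*a,6,310,190),47).round(1) for a in[(413,185),(568,224),(354,410),(512,450)]])
O=[at('top',*c(*a,6,310,190),22).round(1) for a in[(57,382),(130,366),(167,527),(97,547)]];print('oil',O)
print('reach',np.hypot(*m[:2]))
E
python3 fit.py
```

```text
60 [505.206 172.351   1.308  77.184   0.959]
[[0.4, 0.3], [-0.6, 0.3], [0.2, -0.3], [-0.0, 0.7], [0.1, -0.6], [-0.0, -0.4], [-0.3, -0.2], [-1.2, 0.1], [1.4, -0.6], [0.1, 0.7]]
68 [505.206 172.351   1.308  75.558   1.336]
[[0.4, 0.3], [-0.6, 0.3], [0.2, -0.3], [-0.0, 0.7], [0.1, -0.6], [-0.0, -0.4], [-0.3, -0.4], [-1.1, -0.1], [1.3, -0.4], [0.1, 0.9]]
ends [array([ 533.33006594, -204.70442426,   70.        ]), array([ 365.01659844, -156.65777345,   70.        ])]
[[ 527.4 -189.9   50. ]
 [ 518.2 -229.6   50. ]
 [ 379.1 -145.6   50. ]
 [ 368.3 -184.5   50. ]]
[ 448.2675809  -187.38396853   50.        ]
foot 8 [array([ 522.5, -165. ,    8. ]), array([ 407.3, -131.5,    8. ])]
foot 10 [array([ 522.3, -164.5,   10. ]), array([ 407.4, -131. ,   10. ])]
foot 12 [array([ 522.1, -164. ,   12. ]), array([ 407.4, -130.6,   12. ])]
arm tips [array([ 508.3, -168.9,   47. ]), array([ 490.6, -234.2,   47. ]), array([ 415.3, -140.2,   47. ]), array([ 397.2, -205.9,   47. ])]
oil [array([429.4, -19.7,  22. ]), array([435.5, -50.9,  22. ]), array([367.5, -64.6,  22. ]), array([359.8, -34.7,  22. ])]
reach 485.8565382392473
```

```bash
cat > go.py <<'E'
import sys,numpy as np
from workcell import status
from scipy.spatial.transform import Rotation as Ro
def d(x,y,z,yaw=None,pr=True):
    s=status.read_state(); R=Ro.from_quat(s['tcp_rot']).as_matrix()
    sh=R.T@(np.array([x,y,z])-s['eef_pos'])/10
    cy=np.degrees(np.arctan2(R[1,0],R[0,0])); t=None if yaw is None else ((cy-yaw+180)%360-180)
    print('target',(x,y,z),'shift cm',sh.round(2),'turn',None if t is None else round(t,2),'yaw',round(cy,2))
if __name__=='__main__':
    a=[float(v) for v in sys.argv[1:]]
    s=status.read_state(); print(round(s['time_s'],2),s['eef_pos'].round(1),'F',s['contact_force'].round(1),'w',round(s['width'],1),'q',s['joints'].round(2))
    for i in range(0,len(a),4): d(*a[i:i+4])
E
python3 go.py 400 300 240 73.7 448.4 -186.3 150 73.7
```

```text
0.1 [130.8 559.4 244.5] F [-0.2  0.4  0.5] w 85.6 q [1.23 0.38 0.08 1.27 0.   1.46]
target (400.0, 300.0, 240.0) shift cm [-19.12  32.12   0.48] turn 3.13 yaw 76.83
target (448.4, -186.3, 150.0) shift cm [-65.36  47.91   9.55] turn 3.13 yaw 76.83
```

```bash
python3 -m inch '[[8.5,[-5,9,0],1],[8.5,[-10,17,0],2],[8.5,[-14,24,0],3],[8.5,[-19,32,0],3.1],[8.5,[-19,32,0],3.1],[8.5,[-24,34,0],3.1],[8.5,[-29,36,0],3.1],[8.5,[-34,38,0],3.1],[8.5,[-39,40,0],3.1],[8.5,[-44,41.5,0],3.1],[8.5,[-49,43,0],3.1],[8.5,[-54,45,3],3.1]]' 40
python3 go.py 448.4 -186.3 130 73.7
```

```text
time_s: 1.3
eef_pos: [424.5, 58.5, 237.6]
tcp_rot: [0.8, 0.6, 0.001, 0.001]
contact_force: [1.1, -0.1, 0.7]
width: 84.8
1.3 [424.5  58.5 237.6] F [ 1.1 -0.1  0.7] w 84.8 q [-0.01  0.08 -0.32  1.17  0.    0.27]
target (448.4, -186.3, 130.0) shift cm [-22.83   9.13  10.77] turn 0.04 yaw 73.74
```

```bash
python3 -m inch '[[8.5,[0,0,0],0],[8.5,[0,0,0],0],[8.5,[0,0,0],0]]'
python3 go.py 448.4 -186.3 130 73.7
```

```text
time_s: 1.6
eef_pos: [423.5, 61.3, 237.0]
tcp_rot: [0.8, 0.6, -0.0, -0.0]
contact_force: [-0.4, 1.1, 0.7]
width: 85.3
1.6 [423.5  61.3 237. ] F [-0.4  1.1  0.7] w 85.3 q [-0.01  0.08 -0.32  1.17  0.    0.28]
target (448.4, -186.3, 130.0) shift cm [-23.09   9.31  10.68] turn 0.09 yaw 73.79
```

```bash
python3 -m inch '[[8.5,[-23.1,9.3,10.7],0],[8.5,[-23.1,9.3,10.7],0],[8.5,[-23.1,9.3,10.7],0],[8.5,[-23.1,9.3,10.7],0],[8.5,[-23.1,9.3,10.7],0],[8.5,[-23.1,9.3,10.7],0],[8.5,[-23.1,9.3,10.7],0],[8.5,[-23.1,9.3,10.7],0],[8.5,[-23.1,9.3,10.7],0],[8.5,[-23.1,9.3,10.7],0]]'
python3 go.py 448.4 -186.3 50 73.7
python3 - <<'E'
from h import *
for n in('side','top'):
    im=cams.camera(n)[:,:,::-1]; im=im[190:310,180:330] if n=='side' else im[180:290,300:430]
    cv2.imwrite(f'pics/{n}1.png',cv2.resize(im,None,fx=4.6,fy=4.6,interpolation=cv2.INTER_CUBIC))
E
```

```text
time_s: 2.6
eef_pos: [448.9, -185.8, 130.7]
tcp_rot: [0.799, 0.601, 0.0, 0.0]
contact_force: [-0.7, 1.1, -0.2]
width: 84.9
2.6 [ 448.9 -185.8  130.7] F [-0.7  1.1 -0.2] w 84.9 q [-0.52  0.27 -0.38  0.92  0.   -0.24]
target (448.4, -186.3, 50.0) shift cm [-0.06 -0.04  8.07] turn 0.19 yaw 73.89
```

View pics/top1.png

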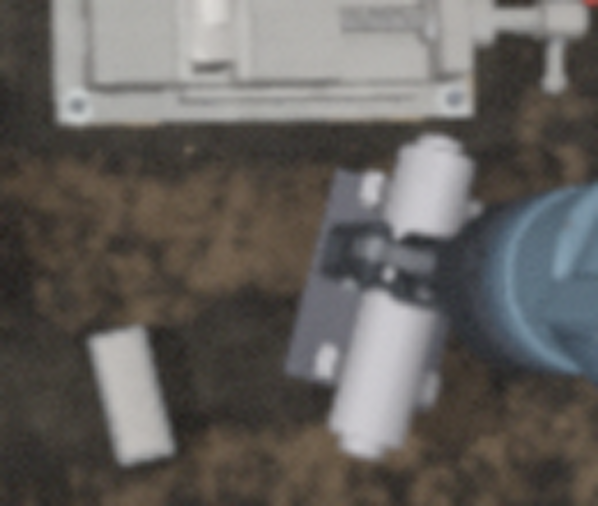

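View pics/side1.png

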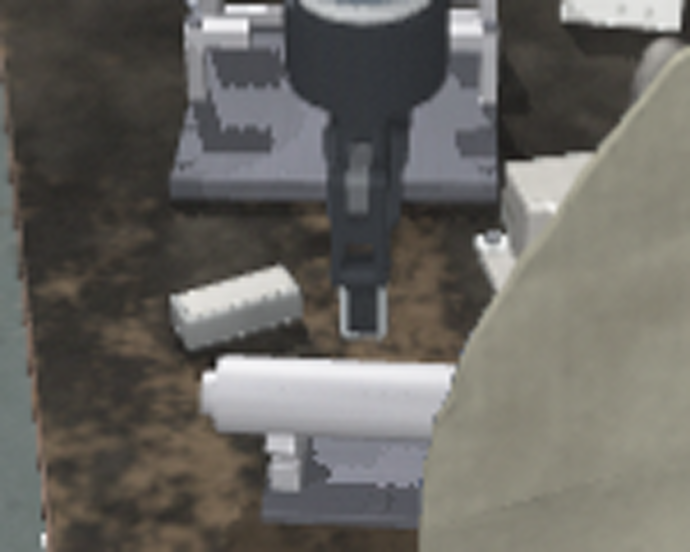

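```bash
python3 -m inch '[[8.5,[0,0,3],0],[8.5,[0,0,6],0],[8.5,[0,0,8],0],[8.5,[0,0,8],0],[8.5,[0,0,8],0]]' 40
python3 go.py 448.4 -186.3 50 73.7
```

```text
time_s: 3.2
eef_pos: [448.4, -187.0, 50.5]
tcp_rot: [0.8, 0.6, -0.0, -0.0]
contact_force: [0.0, -0.1, 0.5]
width: 84.9
3.2 [ 448.4 -187.    50.5] F [ 0.  -0.1  0.5] w 84.9 q [-0.53  0.36 -0.49  0.72  0.   -0.24]
target (448.4, -186.3, 50.0) shift cm [ 0.06 -0.02  0.05] turn 0.06 yaw 73.76
```

```bash
python3 -m inch '[[6,[0,0,0],0],[5,[0,0,0],0],[4.5,[0,0,0],0],[4.2,[0,0,0],0],[3.5,[0,0,0],0],[3.5,[0,0,0],0],[3.5,[0,0,0],0],[3.5,[0,0,0],0]]' 40
python3 go.py 448.4 -186.3 50 73.7
```

```text
time_s: 4.0
eef_pos: [449.0, -187.2, 50.8]
tcp_rot: [0.8, 0.6, 0.001, 0.0]
contact_force: [-1.8, 2.0, 4.2]
width: 38.9
4.0 [ 449.  -187.2   50.8] F [-1.8  2.   4.2] w 38.9 q [-0.53  0.36 -0.49  0.72  0.   -0.24]
target (448.4, -186.3, 50.0) shift cm [ 0.07 -0.08  0.08] turn 0.02 yaw 73.72
```

```bash
python3 -m inch '[[3.5,[0,0,-1],0],[3.5,[0,0,-3],0],[3.5,[0,0,-6],0],[3.5,[0,0,-10],0],[3.5,[0,0,-12],0],[3.5,[0,0,-12],0],[3.5,[0,0,-12],0]]'
python3 go.py 490.9 119.3 170 74.9
python3 - <<'E'
from h import *
for n in('side','top'):
    im=cams.camera(n)[:,:,::-1]; im=im[150:310,130:330] if n=='side' else im[160:290,280:450]
    cv2.imwrite(f'pics/{n}2.png',cv2.resize(im,None,fx=3.7,fy=3.7,interpolation=cv2.INTER_CUBIC))
E
```

```text
time_s: 4.7
eef_pos: [447.9, -187.1, 169.3]
tcp_rot: [0.8, 0.6, -0.0, -0.001]
contact_force: [-0.9, -0.0, -5.7]
width: 38.6
4.7 [ 447.9 -187.1  169.3] F [-0.9 -0.  -5.7] w 38.6 q [-0.53  0.24 -0.32  1.02 -0.   -0.24]
target (490.9, 119.3, 170.0) shift cm [30.61 -4.45 -0.05] turn -1.17 yaw 73.73
```

View pics/top2.png

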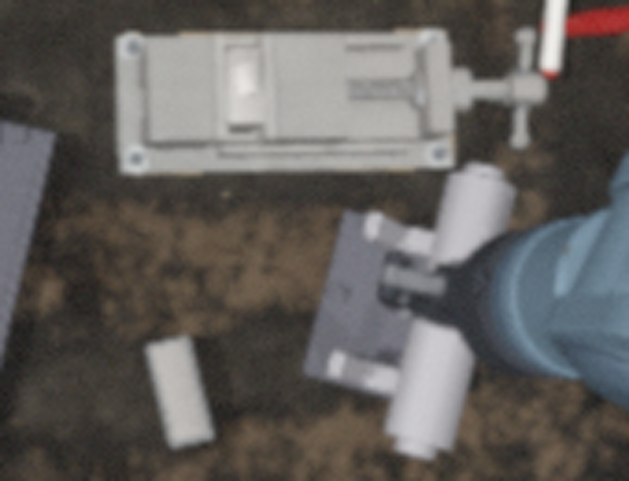

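View pics/side2.png

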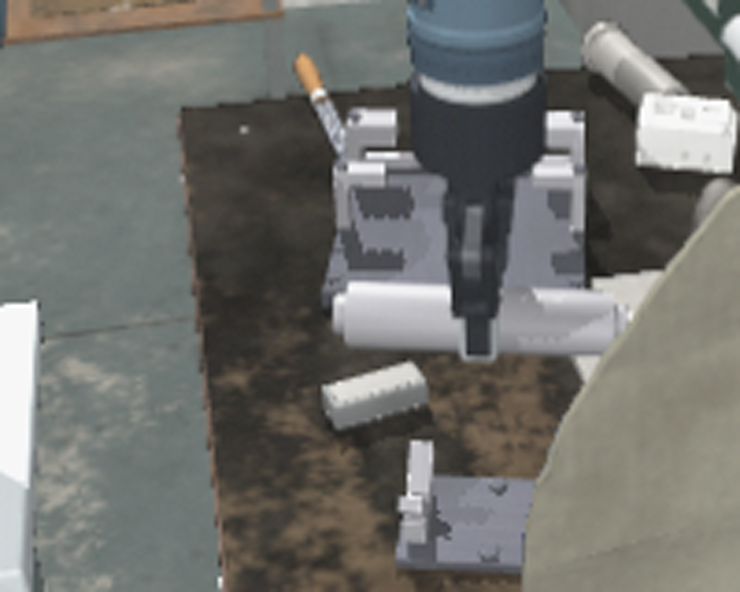

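```bash
python3 - <<'E'
from h import *
E=[at('top',u/3.7+280-.37,v/3.7+160-.37,170).round(1) for u,v in[(480,167),(415,457)]]
print(E,np.mean(E,0),np.hypot(*(E[0]-E[1])[:2]))
E
python3 -m inch '[[3.5,[5,-0.7,0],0],[3.5,[10,-1.5,0],-0.6],[3.5,[15,-2.2,0],-1.2],[3.5,[20,-3,0],-1.2],[3.5,[25,-3.7,0],-1.2],[3.5,[30.6,-4.5,0],-1.2],[3.5,[30.6,-4.5,2],-1.2],[3.5,[30.6,-4.5,4],-1.2],[3.5,[30.6,-4.5,4],-1.2],[3.5,[30.6,-4.5,4],-1.2]]'
python3 go.py 490.9 119.3 40 74.9
python3 - <<'E'
from h import *
for n in('side','top'):
    im=cams.camera(n)[:,:,::-1]; im=im[150:270,180:330] if n=='side' else im[150:300,180:340]
    cv2.imwrite(f'pics/{n}3.png',cv2.resize(im,None,fx=4,fy=4,interpolation=cv2.INTER_CUBIC))
E
```

```text
[array([ 532.1, -208.3,  170. ]), array([ 361.8, -160.8,  170. ])] [ 446.95 -184.55  170.  ] 176.8002828052037
time_s: 5.8
eef_pos: [489.2, 118.7, 128.7]
tcp_rot: [0.794, 0.608, -0.002, -0.001]
contact_force: [0.1, -0.0, -4.6]
width: 38.6
5.8 [489.2 118.7 128.7] F [ 0.1 -0.  -4.6] w 38.6 q [ 0.11  0.31 -0.33  0.93  0.    0.38]
target (490.9, 119.3, 40.0) shift cm [0.11 0.18 8.86] turn 0.02 yaw 74.92
```

View pics/top3.png

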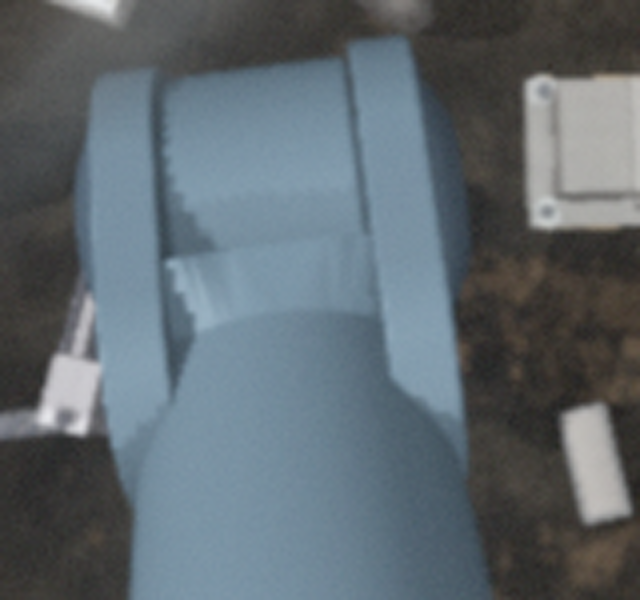

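View pics/side3.png

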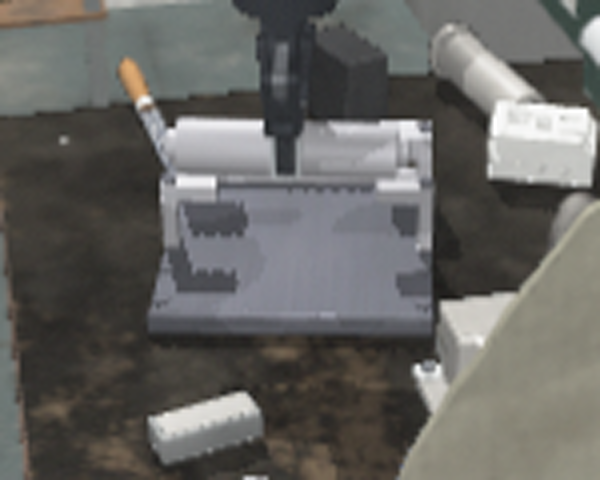

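```bash
python3 - <<'E'
from h import *
im=cv2.imread('pics/side0.png')[165:245,205:305]
cv2.imwrite('pics/sg.png',cv2.resize(im,None,fx=7,fy=7,interpolation=cv2.INTER_CUBIC))
E
```

```text
(no output)
```

View pics/sg.png

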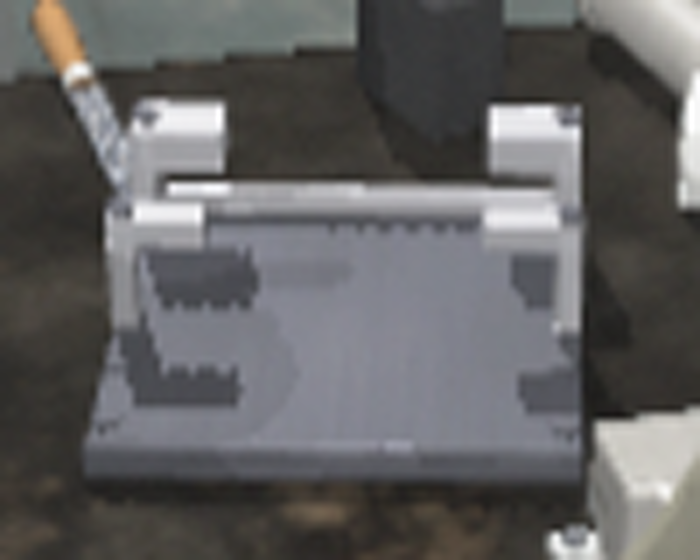

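```bash
cat >> fit.py <<'E'
print('--- joint')
s=np.array([c(*q,7,205,165) for q in[(204,222),(484,224),(88,446),(582,452),(225,138),(488,138),(225,175),(488,172)]])
def f(p,full=0):
    d,e,zt=p[3:6]
    N=[(d+30,-62+e,zt),(d,-62+e,zt),(d+30,62+e,zt),(d,62+e,zt)]
    P=T(p,G+N)
    a=proj('top',P)-np.r_[g,n]
    W=T(p,[(-9,62,68),(-9,-62,68),(-110,106,16),(-110,-106,16),(d,62+e,zt),(d,-62+e,zt),(d,62+e,47),(d,-62+e,47)])
    b=proj('side',W+np.array([p[6],p[7],0]))-s
    return np.r_[a.ravel(),b.ravel(),p[6:8]/2]
r=least_squares(f,[505,172,1.308,76,0,64,0,0]); print(r.x.round(3)); print(r.fun[:-2].reshape(-1,2).round(1).tolist())
E
python3 fit.py | sed -n '/joint/,$p'
```

```text
--- joint
[505.226 172.565   1.311  75.812   0.639  66.255   1.273   0.765]
[[0.2, 0.1], [-0.6, 0.2], [0.2, -0.2], [-0.0, 0.7], [-0.1, -0.7], [-0.2, -0.4], [-0.4, -0.5], [-1.2, -0.2], [1.4, -0.5], [0.1, 0.7], [0.1, 0.1], [0.2, 0.4], [-0.9, 0.1], [0.4, 0.4], [-0.4, -0.2], [-0.0, 0.3], [-0.1, -0.3], [-0.1, 0.6]]
```

```bash
python3 go.py 492.4 119.5 60 75.1
python3 -m inch '[[3.5,[0.1,0.33,2],-0.2],[3.5,[0.1,0.33,4],-0.2],[3.5,[0.1,0.33,6],-0.2],[3.5,[0.1,0.33,6.9],-0.2],[3.5,[0.1,0.33,6.9],-0.2],[3.5,[0.1,0.33,6.9],-0.2]]'
python3 go.py 492.4 119.5 33 75.1
python3 - <<'E'
from h import *
for n in('side',):
    im=cams.camera(n)[165:245,205:305,::-1]
    cv2.imwrite(f'pics/{n}4.png',cv2.resize(im,None,fx=7,fy=7,interpolation=cv2.INTER_CUBIC))
E
```

```text
5.9 [491.2 118.6 130.4] F [ 0.9 -0.9 -4.8] w 38.4 q [ 0.11  0.3  -0.33  0.93  0.    0.38]
target (492.4, 119.5, 60.0) shift cm [0.12 0.09 7.04] turn -0.22 yaw 74.88
time_s: 6.5
eef_pos: [495.2, 119.0, 62.0]
tcp_rot: [0.793, 0.609, 0.001, 0.0]
contact_force: [0.9, 0.0, -4.9]
width: 38.8
6.5 [495.2 119.   62. ] F [ 0.9  0.  -4.9] w 38.8 q [ 0.11  0.38 -0.42  0.77  0.    0.37]
target (492.4, 119.5, 33.0) shift cm [-0.02 -0.29  2.9 ] turn 0.0 yaw 75.1
```

View pics/side4.png

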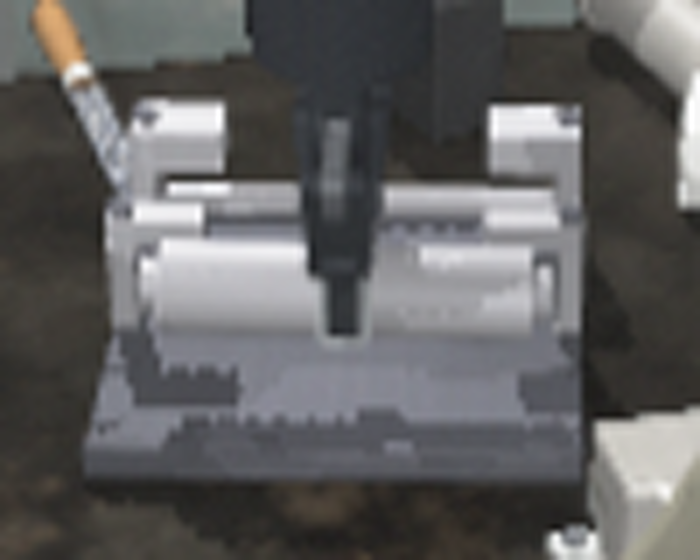

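```bash
cat > sh.py <<'E'
from h import *
import sys
O=np.array([505.8,172.9]);a=np.radians(75.1);X=np.array([np.cos(a),np.sin(a)]);Y=np.array([-np.sin(a),np.cos(a)])
def gf(p): q=np.array(p[:2])-O; return (q@X).round(1),(q@Y).round(1)
O2=O+np.array([1.2,.7])  # gauge as the side camera sees it
def ends(pts,z,s,ox,oy,n='side'):
    E=[at(n,(u+.5)/s-.5+ox,(v+.5)/s-.5+oy,z) for u,v in pts]
    print([ ((np.array(p[:2])-O2)@X, (np.array(p[:2])-O2)@Y) for p in E], np.hypot(*(E[0]-E[1])[:2]))
E
python3 - <<'E'
from sh import *
ends([(140,272),(553,284)],61,7,205,165)
print(gf((495.2,119)))
E
```

```text
[(np.float64(-41.16151431815223), np.float64(87.59760670231617)), (np.float64(-46.16507552251868), np.float64(-91.51684676228786))] 179.18432706196612
(np.float64(-54.8), np.float64(-3.6))
```

```bash
python3 -m inch '[[3.5,[0,-0.25,1],0],[3.5,[0,-0.25,2],0],[3.5,[0,-0.25,2.5],0],[3.5,[0,-0.25,2.5],0],[3.5,[0,-0.25,2.5],0],[3.5,[0,-0.25,2.5],0]]'
python3 go.py 492.4 119.5 33 75.1
```

```text
time_s: 7.15
eef_pos: [492.3, 119.8, 36.3]
tcp_rot: [0.793, 0.61, 0.0, 0.0]
contact_force: [0.8, -0.8, -3.8]
width: 38.8
7.15 [492.3 119.8  36.3] F [ 0.8 -0.8 -3.8] w 38.8 q [ 0.11  0.41 -0.46  0.7   0.    0.37]
target (492.4, 119.5, 33.0) shift cm [-0.03  0.01  0.33] turn 0.03 yaw 75.13
```

```bash
python3 -m inch '[[3.5,[0,0,0.1],0],[3.5,[0,0,0.2],0],[3.5,[0,0,0.3],0],[3.5,[0,0,0.3],0]]'
python3 go.py 492.4 119.5 33 75.1
```

```text
time_s: 7.55
eef_pos: [492.1, 119.8, 33.1]
tcp_rot: [0.793, 0.61, 0.0, 0.0]
contact_force: [0.2, 0.4, -4.8]
width: 38.6
7.55 [492.1 119.8  33.1] F [ 0.2  0.4 -4.8] w 38.6 q [ 0.11  0.41 -0.46  0.7   0.    0.37]
target (492.4, 119.5, 33.0) shift cm [-0.02  0.04  0.01] turn 0.03 yaw 75.13
```

```bash
python3 -m inch '[[3.5,[0,0,0.1],0],[3.5,[0,0,0.1],0],[3.5,[0,0,0.15],0]]'
python3 go.py 492.4 119.5 33 75.1;python3 -m inch '[[3.5,[0,0,0.05],0],[3.5,[0,0,0.05],0],[3.5,[0,0,0.05],0]]'
python3 go.py 492.4 119.5 33 75.1
```

```text
time_s: 7.85
eef_pos: [492.2, 119.8, 32.9]
tcp_rot: [0.793, 0.61, 0.0, 0.0]
contact_force: [-6.4, -0.2, 14.4]
width: 38.7
7.85 [492.2 119.8  32.9] F [-6.4 -0.2 14.4] w 38.7 q [ 0.11  0.41 -0.46  0.7  -0.    0.37]
target (492.4, 119.5, 33.0) shift cm [-0.02  0.03 -0.01] turn 0.04 yaw 75.14
time_s: 8.15
eef_pos: [492.1, 119.8, 32.9]
tcp_rot: [0.793, 0.61, 0.0, 0.0]
contact_force: [-6.5, -0.7, 13.3]
width: 38.5
8.15 [492.1 119.8  32.9] F [-6.5 -0.7 13.3] w 38.5 q [ 0.11  0.41 -0.46  0.69 -0.    0.37]
target (492.4, 119.5, 33.0) shift cm [-0.02  0.04 -0.01] turn 0.04 yaw 75.14
```

```bash
python3 -m inch '[[3.5,[0,0,-0.15],0],[3.5,[0,0,-0.15],0],[4.2,[0,0,-0.15],0],[4.5,[0,0,-0.15],0],[5,[0,0,-0.15],0],[6,[0,0,-0.15],0],[7,[0,0,-0.15],0],[7.8,[0,0,-0.15],0],[7.8,[0,0,-0.15],0],[7.8,[0,0,-0.15],0]]'
python3 go.py 492.4 119.5 130 75.1
```

```text
time_s: 9.15
eef_pos: [492.0, 119.8, 32.6]
tcp_rot: [0.793, 0.61, 0.0, -0.0]
contact_force: [-0.1, 0.5, -0.8]
width: 77.7
9.15 [492.  119.8  32.6] F [-0.1  0.5 -0.8] w 77.7 q [ 0.11  0.41 -0.46  0.7   0.    0.37]
target (492.4, 119.5, 130.0) shift cm [-0.02  0.05 -9.74] turn 0.03 yaw 75.13
```

```bash
python3 - <<'E'
from h import *
for n in('side',):
    im=cams.camera(n)[165:245,205:305,::-1]
    cv2.imwrite(f'pics/{n}5.png',cv2.resize(im,None,fx=7,fy=7,interpolation=cv2.INTER_CUBIC))
E
```

```text
(no output)
```

View pics/side5.png

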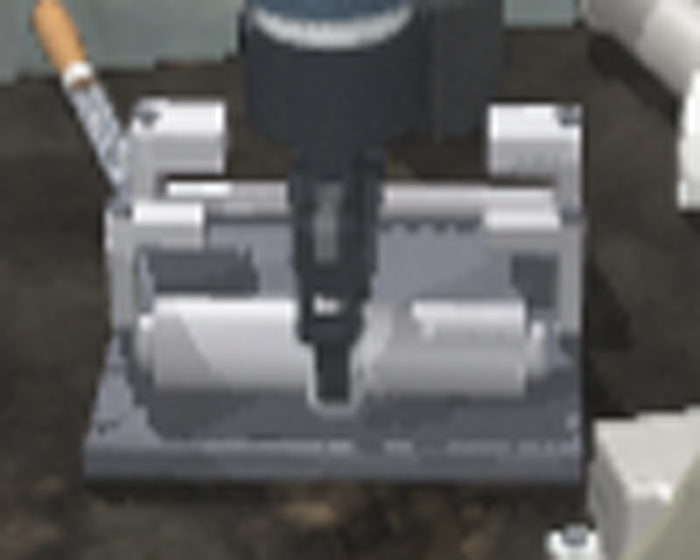

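```bash
python3 -m inch '[[7.8,[0,0,-3],0],[7.8,[0,0,-6],0],[7.8,[0,0,-9],0],[7,[0,0,-10],-8],[6,[-1,0,-10],-16],[5,[-2,0,-10],-24],[5,[-3,0,-10],-32],[5,[-3.7,0,-10],-40],[5,[-3.7,0,-10],-48],[5,[-3.7,0,-10],-56],[5,[-3.7,0,-10],-64],[5,[-3.7,0,-10],-72]]' 
python3 -m inch '[[5,[0,0,0],-8],[5,[0,0,0],-16],[5,[0,0,0],-18],[5,[0,0,0],-18],[5,[0,0,0],-18],[5,[0,0,0],-18]]'
python3 - <<'E'
from sh import *
t=O-92*X; print(t)
im=cams.camera('side')[165:245,205:305,::-1]
cv2.imwrite('pics/side6.png',cv2.resize(im,None,fx=7,fy=7,interpolation=cv2.INTER_CUBIC))
im=cams.camera('top')[150:300,180:340,::-1]
cv2.imwrite('pics/top6.png',cv2.resize(im,None,fx=4,fy=4,interpolation=cv2.INTER_CUBIC))
E
python3 go.py 482.1 84 130 165.1
```

```text
time_s: 10.4
eef_pos: [482.4, 84.0, 132.6]
tcp_rot: [0.28, 0.96, 0.0, -0.0]
contact_force: [0.8, -0.0, 1.4]
width: 50.3
time_s: 11.0
eef_pos: [482.5, 84.0, 132.6]
tcp_rot: [0.13, 0.992, 0.0, 0.0]
contact_force: [0.1, -0.2, 0.3]
width: 50.5
[482.14378303  83.9934007 ]
11.1 [482.5  84.  132.6] F [0.  0.6 0.4] w 50.0 q [ 0.04  0.27 -0.37  0.93  0.   -1.27]
target (482.1, 84.0, 130.0) shift cm [ 0.04 -0.01  0.26] turn 0.02 yaw 165.12
```

View pics/side6.png

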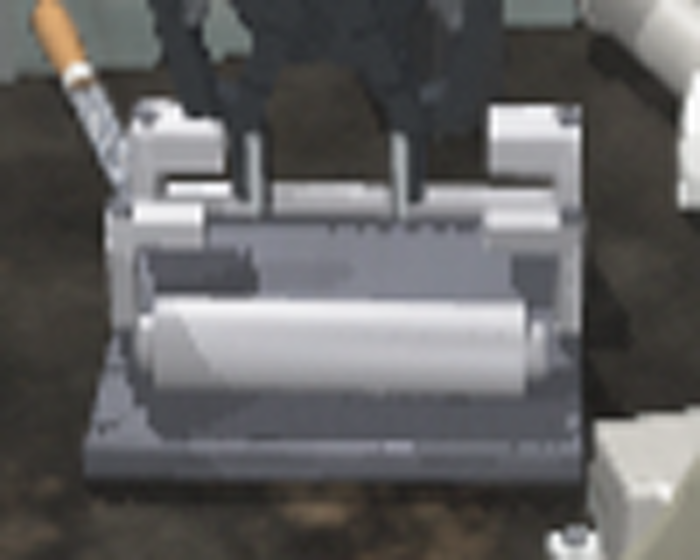

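View pics/top6.png

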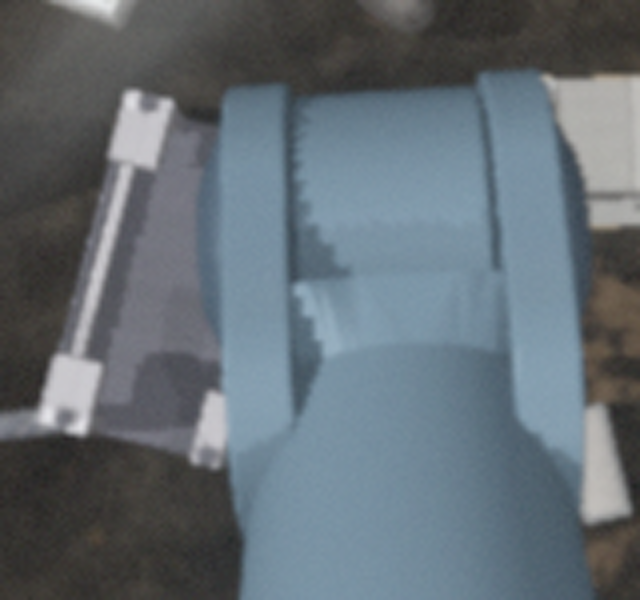

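```bash
python3 - <<'E'
from sh import *
ends([(138,342),(549,338)],32,7,205,165)
for x in(-50,-55,-60):
  for y0 in(0,):
    P=[np.r_[O2+x*X+(y0+s)*Y,z] for s,z in((88,32),(-88,32),(80,52),(-80,52))]
    print(x,((proj('side',P)-[205,165]+.5)*7-.5).round(0).tolist())
E
```

```text
[(np.float64(-52.064515831545606), np.float64(88.82446358190339)), (np.float64(-43.67708835257448), np.float64(-90.27959046316829))] 179.30033774395116
-50 [[140.0, 340.0], [544.0, 346.0], [156.0, 301.0], [526.0, 306.0]]
-55 [[139.0, 346.0], [544.0, 352.0], [155.0, 307.0], [526.0, 312.0]]
-60 [[138.0, 352.0], [544.0, 358.0], [153.0, 313.0], [526.0, 318.0]]
```

```bash
python3 -m inch '[[5,[0,0,3],0],[5,[0,0,6],0],[5,[0,0,9],0],[5,[0,0,10],0],[5,[0,0,10],0],[5,[0,0,10],0],[5,[0,0,10],0]]' 
python3 go.py 482.1 84 31 165.1
python3 - <<'E'
from sh import *
im=cams.camera('side')[165:245,205:305,::-1]
cv2.imwrite('pics/side7.png',cv2.resize(im,None,fx=7,fy=7,interpolation=cv2.INTER_CUBIC))
E
```

```text
time_s: 11.8
eef_pos: [484.1, 84.1, 34.1]
tcp_rot: [0.129, 0.992, 0.0, 0.001]
contact_force: [0.2, -0.5, 0.2]
width: 50.0
11.8 [484.1  84.1  34.1] F [ 0.2 -0.5  0.2] w 50.0 q [ 0.04  0.39 -0.5   0.68  0.   -1.27]
target (482.1, 84.0, 31.0) shift cm [ 0.19 -0.06  0.31] turn 0.03 yaw 165.13
```

View pics/side7.png

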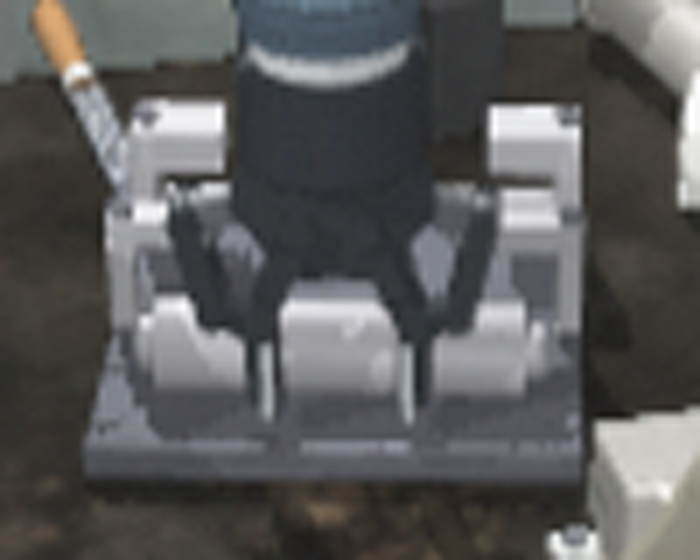

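```bash
python3 -m inch '[[4,[0.15,0,0.1],0],[3,[0.15,0,0.2],0],[2.5,[0.15,0,0.2],0],[2.5,[0.15,0,0.2],0],[2.5,[0.15,0.3,0.2],0],[2.5,[0.15,0.6,0.2],0],[2.5,[0.15,0.8,0.2],0],[2.5,[0.15,1.0,0.2],0],[2.5,[0.15,1.2,0.2],0],[2.5,[0.15,1.4,0.2],0],[2.5,[0.15,1.6,0.2],0],[2.5,[0.15,1.8,0.2],0]]' 
python3 go.py 482.1 84 31 165.1
python3 - <<'E'
from sh import *
print(gf(status.read_state()['eef_pos']))
im=cams.camera('side')[165:245,205:305,::-1]
cv2.imwrite('pics/side8.png',cv2.resize(im,None,fx=7,fy=7,interpolation=cv2.INTER_CUBIC))
E
```

```text
time_s: 13.05
eef_pos: [485.7, 102.0, 30.6]
tcp_rot: [0.129, 0.992, 0.0, 0.0]
contact_force: [0.4, -0.4, 1.0]
width: 24.9
13.05 [485.7 102.   30.6] F [ 0.4 -0.4  1. ] w 24.9 q [ 0.08  0.4  -0.49  0.68  0.   -1.23]
target (482.1, 84.0, 31.0) shift cm [-0.11 -1.83 -0.04] turn 0.03 yaw 165.13
(np.float64(-73.7), np.float64(1.1))
```

View pics/side8.png

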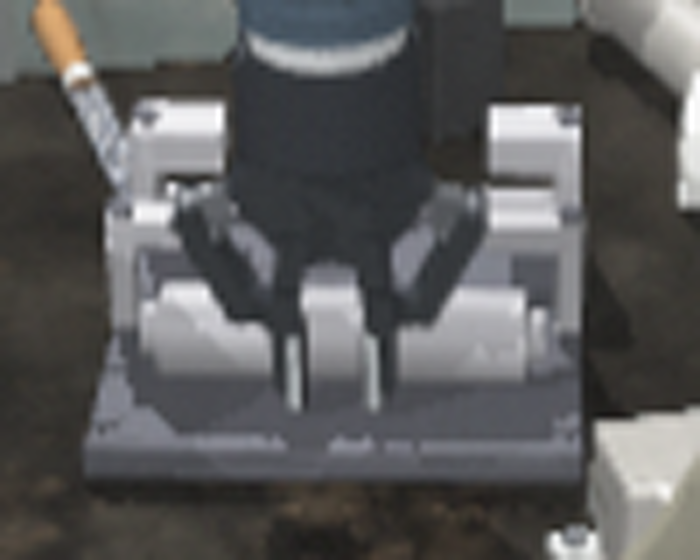

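```bash
python3 -m inch '[[2.5,[0,0.3,0],0],[2.5,[0,0.6,0],0],[2.5,[0,0.9,0],0],[2.5,[0,1.2,0],0],[2.5,[0,1.5,0],0],[2.5,[0,1.8,0],0],[2.5,[0,2.1,-0.1],0],[2.5,[0,2.4,-0.1],0],[2.5,[0,2.7,-0.1],0],[2.5,[0,3.0,-0.1],0],[2.5,[0,3.2,-0.1],0],[2.5,[0,3.4,-0.1],0]]' 
python3 - <<'E'
from sh import *
print(gf(status.read_state()['eef_pos']),status.read_state()['contact_force'])
im=cams.camera('side')[165:245,205:305,::-1]
cv2.imwrite('pics/side9.png',cv2.resize(im,None,fx=7,fy=7,interpolation=cv2.INTER_CUBIC))
E
```

```text
time_s: 14.3
eef_pos: [494.4, 134.8, 31.6]
tcp_rot: [0.129, 0.992, -0.0, 0.0]
contact_force: [-0.2, -0.3, 0.8]
width: 25.1
(np.float64(-39.8), np.float64(1.2)) [-0.20930987 -0.30762298  0.81631064]
```

View pics/side9.png

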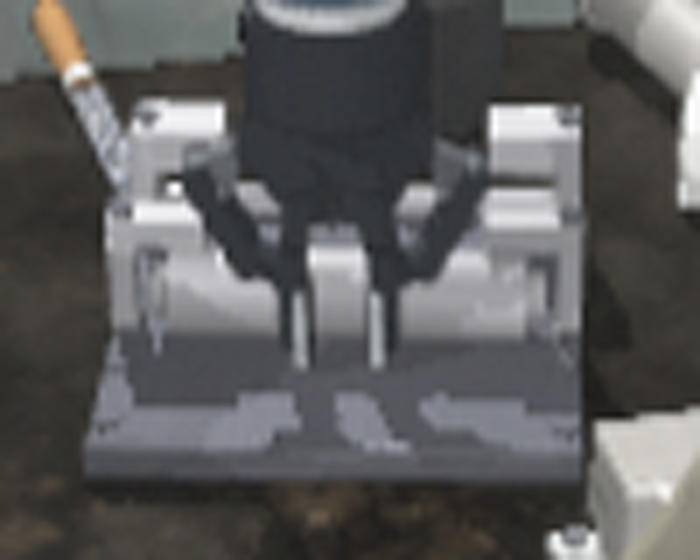

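```bash
python3 -m inch '[[2.5,[0,0.3,0],0],[2.5,[0,0.6,0],0],[2.5,[0,0.9,0],0],[2.5,[0,1.2,0],0],[2.5,[0,1.5,0],0],[2.5,[0,1.8,0],0],[2.5,[0,2.1,0],0],[2.5,[0,2.4,0],0],[2.5,[0,2.7,0],0],[2.5,[0,3.0,0],0],[2.5,[0,3.2,0],0],[2.5,[0,3.4,0],0]]' 
python3 - <<'E'
from sh import *
print(gf(status.read_state()['eef_pos']),status.read_state()['contact_force'])
im=cams.camera('side')[165:245,205:305,::-1]
cv2.imwrite('pics/side10.png',cv2.resize(im,None,fx=7,fy=7,interpolation=cv2.INTER_CUBIC))
E
```

```text
time_s: 15.55
eef_pos: [503.2, 167.6, 31.6]
tcp_rot: [0.129, 0.992, -0.0, 0.0]
contact_force: [0.3, -0.3, 0.8]
width: 25.4
(np.float64(-5.8), np.float64(1.2)) [ 0.32263333 -0.32127213  0.76733121]
```

View pics/side10.png

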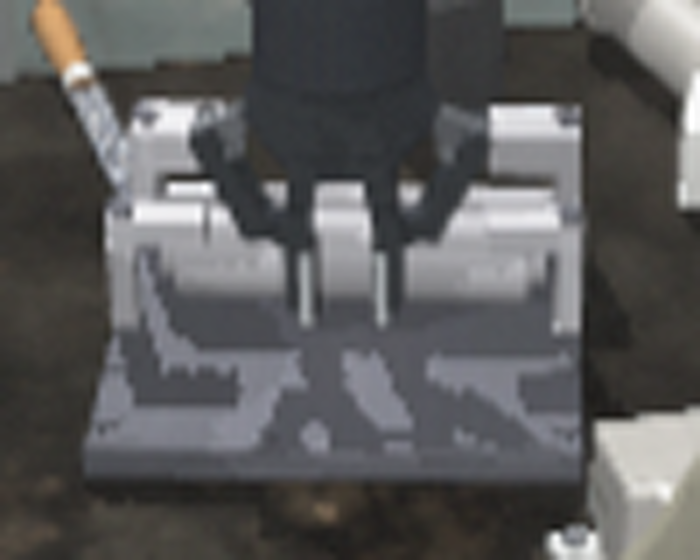

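```bash
python3 -m inch '[[2.5,[0,0.2,0],0],[2.5,[0,0.4,0],0],[2.5,[0,0.6,0],0],[2.5,[0,0.8,0],0],[2.5,[0,1.0,0],0],[2.5,[0,1.2,0],0],[2.5,[0,1.4,0],0],[2.5,[0,1.6,0],0],[2.5,[0,1.8,0],0],[2.5,[0,2.0,0],0],[2.5,[0,2.2,0],0],[2.5,[0,2.3,0],0]]' 
python3 -m inch '[[2.5,[0,0.1,0],0],[2.5,[0,0.2,0],0],[2.5,[0,0.3,0],0],[2.5,[0,0.4,0],0],[2.5,[0,0.5,0],0]]' 
python3 - <<'E'
from sh import *
print(gf(status.read_state()['eef_pos']),status.read_state()['contact_force'])
im=cams.camera('side')[165:245,205:305,::-1]
cv2.imwrite('pics/side11.png',cv2.resize(im,None,fx=7,fy=7,interpolation=cv2.INTER_CUBIC))
im=cams.camera('top')[150:300,180:340,::-1]
cv2.imwrite('pics/top11.png',cv2.resize(im,None,fx=4,fy=4,interpolation=cv2.INTER_CUBIC))
E
```

```text
time_s: 16.8
eef_pos: [509.1, 190.1, 31.6]
tcp_rot: [0.129, 0.992, 0.0, 0.0]
contact_force: [-0.1, 0.1, 0.3]
width: 25.2
time_s: 17.3
eef_pos: [510.3, 194.6, 31.6]
tcp_rot: [0.129, 0.992, 0.0, -0.0]
contact_force: [-0.8, -0.3, 0.6]
width: 25.1
(np.float64(22.2), np.float64(1.2)) [-0.84053737 -0.29235195  0.56123681]
```

View pics/side11.png

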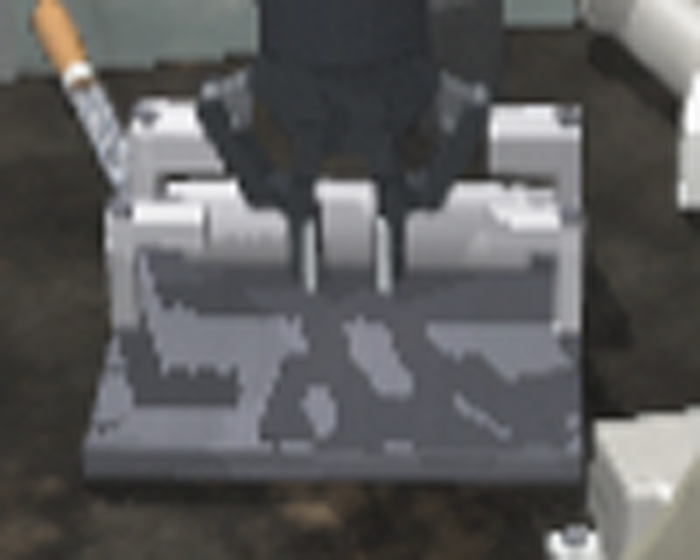

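View pics/top11.png

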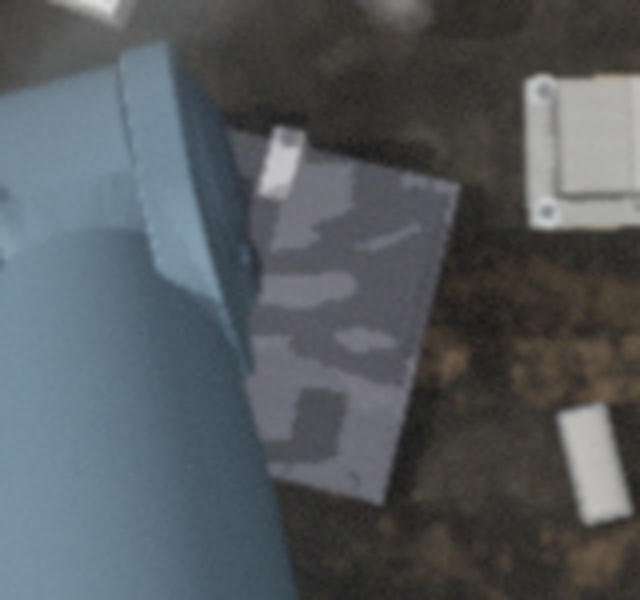

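Near the stop now; feel for contact at about 10 mm/s, then slower.

```bash
python3 -m inch '[[2.5,[0,0.1,0],0],[2.5,[0,0.2,0],0],[2.5,[0,0.3,0],0],[2.5,[0,0.4,0],0],[2.5,[0,0.5,0],0]]' 
python3 -m inch '[[2.5,[0,0.07,0],0],[2.5,[0,0.14,0],0],[2.5,[0,0.2,0],0]]'
```

```text
time_s: 17.9
eef_pos: [511.6, 199.5, 31.6]
tcp_rot: [0.129, 0.992, 0.0, 0.0]
contact_force: [-1.0, -0.0, 0.1]
width: 24.9
time_s: 18.2
eef_pos: [512.1, 201.4, 31.6]
tcp_rot: [0.129, 0.992, 0.0, -0.0]
contact_force: [0.2, -0.5, 0.7]
width: 24.8
```

```bash
for i in 1 2; do python3 -m inch '[[2.5,[0,0.07,0],0],[2.5,[0,0.14,0],0]]'; done
```

```text
time_s: 18.4
eef_pos: [512.3, 202.2, 31.6]
tcp_rot: [0.13, 0.992, -0.001, 0.0]
contact_force: [-0.1, -3.7, 3.4]
width: 25.4
time_s: 18.6
eef_pos: [512.9, 203.4, 31.7]
tcp_rot: [0.13, 0.992, -0.001, 0.0]
contact_force: [-1.3, -4.7, 2.4]
width: 25.1
```

```bash
python3 -m inch '[[2.5,[0,0.05,0],0],[2.5,[0,0.05,0],0]]'; python3 -m inch '[[2.5,[0,0.05,0],0],[2.5,[0,0.05,0],0]]'
```

```text
time_s: 18.8
eef_pos: [512.9, 203.5, 31.7]
tcp_rot: [0.13, 0.992, -0.001, 0.0]
contact_force: [-1.2, -6.5, 2.2]
width: 25.0
time_s: 19.0
eef_pos: [512.9, 203.6, 31.6]
tcp_rot: [0.13, 0.992, -0.002, 0.0]
contact_force: [-1.8, -7.3, 4.6]
width: 25.1
```

```bash
python3 -m inch '[[2.5,[0,0.05,0],0],[2.5,[0,0.1,0],0],[2.5,[0,0.1,0],0]]'; python3 -m inch '[[2.5,[0,0.05,0],0],[2.5,[0,0.05,0],0],[2.5,[0,0.05,0],0],[2.5,[0,0.05,0],0]]'
```

```text
time_s: 19.3
eef_pos: [513.0, 203.7, 31.6]
tcp_rot: [0.13, 0.992, -0.003, 0.0]
contact_force: [-1.8, -10.7, 5.5]
width: 25.2
time_s: 19.7
eef_pos: [513.0, 203.8, 31.5]
tcp_rot: [0.13, 0.991, -0.003, 0.0]
contact_force: [-1.7, -10.7, 4.6]
width: 25.1
```

Steady at ~11 N; add a little and hold.

```bash
python3 -m inch '[[2.5,[0,0.05,0],0],[2.5,[0,0.05,0],0],[2.5,[0,0.05,0],0],[2.5,[0,0.05,0],0],[2.5,[0,0.05,0],0]]'
python3 - <<'E'
from sh import *
print(gf(status.read_state()['eef_pos']),status.read_state()['contact_force'])
im=cams.camera('side')[165:245,205:305,::-1]
cv2.imwrite('pics/side12.png',cv2.resize(im,None,fx=7,fy=7,interpolation=cv2.INTER_CUBIC))
E
```

```text
time_s: 20.2
eef_pos: [513.0, 203.8, 31.5]
tcp_rot: [0.13, 0.991, -0.003, -0.0]
contact_force: [-1.9, -11.2, 6.6]
width: 24.8
(np.float64(31.7), np.float64(1.0)) [ -1.89832482 -11.21467026   6.55354479]
```

View pics/side12.png

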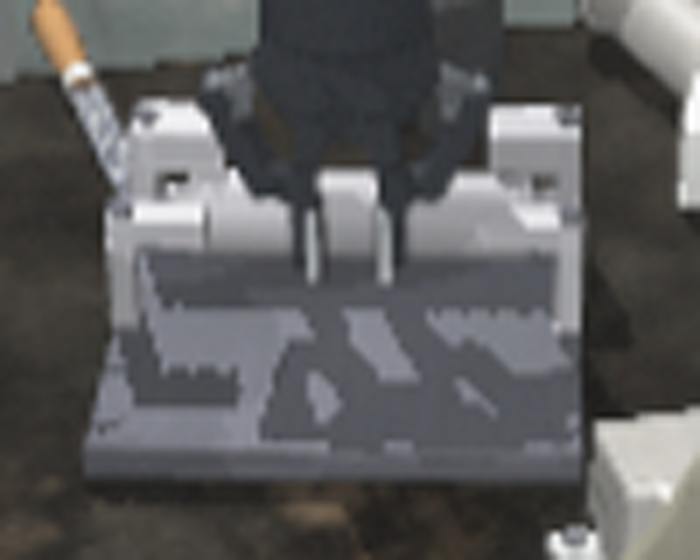

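```bash
python3 - <<'E'
from sh import *
im=cv2.imread('pics/side0.png')[172:205,215:300]
cv2.imwrite('pics/sb.png',cv2.resize(im,None,fx=9,fy=9,interpolation=cv2.INTER_CUBIC))
im=cv2.imread('pics/top0.png')[165:265,185:235]
cv2.imwrite('pics/tb.png',cv2.resize(im,None,fx=6,fy=6,interpolation=cv2.INTER_CUBIC))
E
```

```text
(no output)
```

View pics/sb.png

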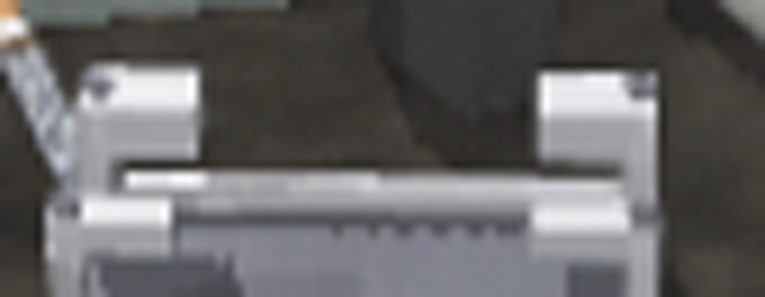

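View pics/tb.png

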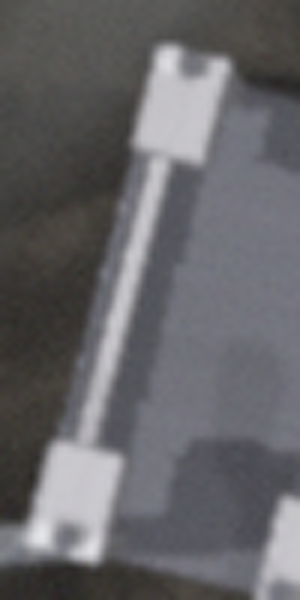

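```bash
python3 - <<'E'
from sh import *
def top(u,v,z): 
    p=at('top',(u+.5)/6-.5+185,(v+.5)/6-.5+165,z); return ((p[:2]-O)@X).round(1),((p[:2]-O)@Y).round(1)
def sd(u,v,z):
    p=at('side',(u+.5)/9-.5+215,(v+.5)/9-.5+172,z); return ((p[:2]-O2)@X).round(1)
for z in(12,20,25,30,35,40): print(z,top(112,300,z),top(130,303,z),'side back/front top, front bottom',sd(375,170,z),sd(375,184,z),sd(375,212,z))
E
```

```text
12 (np.float64(108.1), np.float64(-0.4)) (np.float64(100.2), np.float64(-1.0)) side back/front top, front bottom 132.7 121.6 99.9
20 (np.float64(106.4), np.float64(0.0)) (np.float64(98.5), np.float64(-0.6)) side back/front top, front bottom 118.2 107.2 85.7
25 (np.float64(105.4), np.float64(0.3)) (np.float64(97.5), np.float64(-0.4)) side back/front top, front bottom 109.0 98.2 76.8
30 (np.float64(104.3), np.float64(0.5)) (np.float64(96.5), np.float64(-0.1)) side back/front top, front bottom 99.9 89.1 68.0
35 (np.float64(103.3), np.float64(0.8)) (np.float64(95.5), np.float64(0.1)) side back/front top, front bottom 90.8 80.1 59.1
40 (np.float64(102.2), np.float64(1.0)) (np.float64(94.5), np.float64(0.4)) side back/front top, front bottom 81.7 71.1 50.2
```

```bash
python3 - <<'E'
from sh import *
# opening 50, TCP z34.1 gauge x~-92 -> tip front(-x) edge px (267,422),(408,426) in side7
def sd(u,v,z,c):
    p=at('side',(u+.5)/7-.5+205,(v+.5)/7-.5+165,z); return ((p[:2]-O2)@X).round(1),((p[:2]-O2)@Y).round(1)
p=np.array([484.1,84.1]);print('tcp',gf(p))
for z in(20,23,26,29): print(z,sd(267,422,z,0),sd(408,426,z,0))
print('open25, tcp z31.5 x31.7')
for z in(16,18,20,22): print(z,sd(314,284,z,0),sd(386,284,z,0))
E
python3 -m inch '[[2.5,[0,-0.3,0],0],[2.5,[0,-1,0],0],[2.5,[0,-1.5,0],0],[2.5,[0,-1.5,-3],0],[2.5,[0,-1.5,-7],0],[2.5,[0,-1.5,-10],0],[2.5,[0,-1.5,-10],0]]'
python3 -m inch '[[4,[0,0.8,0],8],[5,[0,1.6,0],16],[5.8,[0,2.4,0],24],[5.8,[0,3.2,0],32],[5.8,[0,4.0,0],40],[5.8,[0,4.6,0],48],[5.8,[0,4.6,0],56],[5.8,[0,4.6,0],64],[5.8,[0,4.6,0],72],[5.8,[0,4.6,0],80],[5.8,[0,4.6,0],88],[5.8,[0,4.6,0],90]]'
python3 -m inch '[[5.8,[0,0,0],0],[5.8,[0,0,0],0]]'
python3 go.py 522 233.3 60 75.1
python3 - <<'E'
from sh import *
print(gf(status.read_state()['eef_pos']),O+62.5*X)
im=cams.camera('side')[150:245,205:305,::-1]
cv2.imwrite('pics/side13.png',cv2.resize(im,None,fx=6,fy=6,interpolation=cv2.INTER_CUBIC))
E
```

```text
tcp (np.float64(-91.4), np.float64(-1.9))
20 (np.float64(-95.4), np.float64(29.2)) (np.float64(-96.8), np.float64(-30.7))
23 (np.float64(-99.9), np.float64(28.7)) (np.float64(-101.3), np.float64(-31.0))
26 (np.float64(-104.4), np.float64(28.3)) (np.float64(-105.8), np.float64(-31.2))
29 (np.float64(-108.9), np.float64(27.8)) (np.float64(-110.3), np.float64(-31.4))
open25, tcp z31.5 x31.7
16 (np.float64(26.2), np.float64(18.0)) (np.float64(27.2), np.float64(-15.2))
18 (np.float64(22.9), np.float64(17.7)) (np.float64(23.8), np.float64(-15.4))
20 (np.float64(19.5), np.float64(17.4)) (np.float64(20.5), np.float64(-15.6))
22 (np.float64(16.2), np.float64(17.1)) (np.float64(17.1), np.float64(-15.8))
time_s: 20.95
eef_pos: [513.1, 193.6, 136.3]
tcp_rot: [0.129, 0.992, 0.002, 0.004]
contact_force: [0.3, -0.5, 0.1]
width: 25.0
time_s: 22.15
eef_pos: [520.9, 237.0, 130.5]
tcp_rot: [0.794, 0.609, -0.0, -0.001]
contact_force: [1.3, -0.6, -0.5]
width: 57.9
time_s: 22.35
eef_pos: [521.1, 236.9, 130.9]
tcp_rot: [0.792, 0.61, -0.0, -0.0]
contact_force: [0.8, 0.5, 0.3]
width: 58.0
22.35 [521.1 236.9 130.9] F [0.8 0.5 0.3] w 58.0 q [ 0.32  0.43 -0.14  1.    0.    0.57]
target (522.0, 233.3, 60.0) shift cm [-0.32  0.19  7.09] turn 0.09 yaw 75.19
(np.float64(65.8), np.float64(1.7)) [521.87079957 233.29850496]
```

View pics/side13.png

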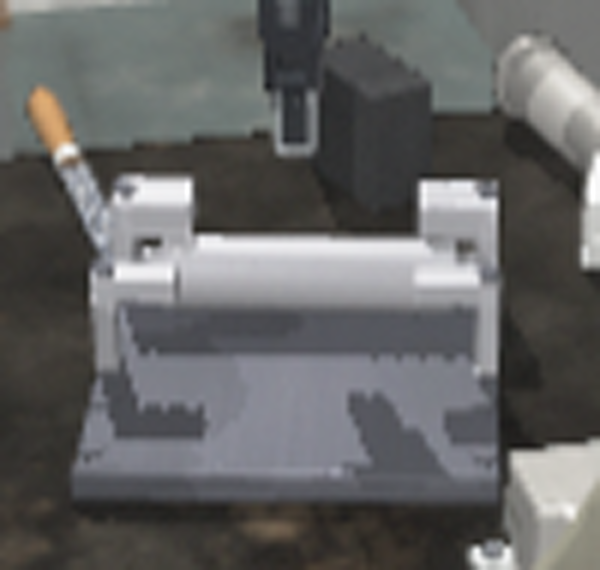

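```bash
python3 -m inch '[[5.8,[-0.3,0.1,2],0],[5.8,[-0.3,0.1,4],0],[5.8,[-0.3,0.1,6],0],[5.8,[-0.3,0.1,6.9],0],[5.8,[-0.3,0.1,6.9],0],[5.8,[-0.3,0.1,6.9],0]]'
python3 go.py 522.1 233.6 37 75.1
python3 - <<'E'
from sh import *
print(gf(status.read_state()['eef_pos']),at('top',152,188,76))
im=cams.camera('side')[150:245,205:305,::-1]
cv2.imwrite('pics/side14.png',cv2.resize(im,None,fx=6,fy=6,interpolation=cv2.INTER_CUBIC))
E
```

```text
time_s: 23.0
eef_pos: [522.0, 233.9, 63.1]
tcp_rot: [0.793, 0.61, 0.0, 0.0]
contact_force: [0.7, 0.2, 0.7]
width: 58.1
23.0 [522.  233.9  63.1] F [0.7 0.2 0.7] w 58.1 q [ 0.31  0.49 -0.24  0.84  0.    0.57]
target (522.1, 233.6, 37.0) shift cm [-0.03  0.01  2.61] turn 0.05 yaw 75.15
(np.float64(63.1), np.float64(-0.0)) [595.5111924 393.4829408  76.       ]
```

View pics/side14.png

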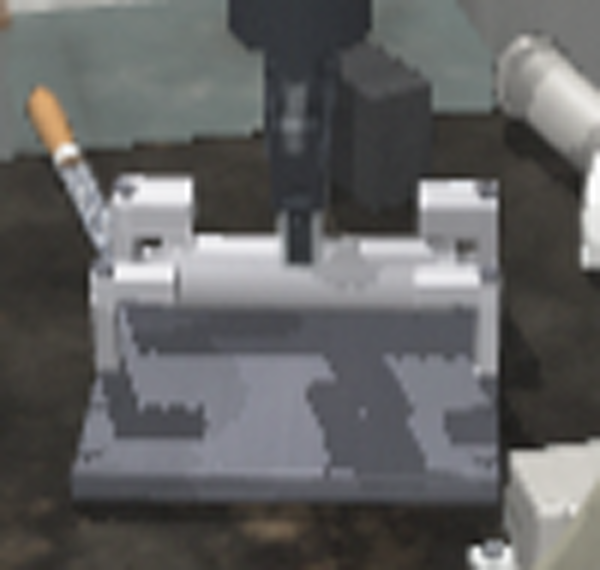

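```bash
python3 -m inch '[[5.8,[0,0,0.8],0],[5.8,[0,0,1.6],0],[5.8,[0,0,2.2],0],[5.8,[0,0,2.5],0],[5.8,[0,0,2.5],0]]'
python3 go.py 522.1 233.6 37 75.1
```

```text
time_s: 23.55
eef_pos: [521.1, 233.6, 36.8]
tcp_rot: [0.793, 0.61, -0.001, -0.0]
contact_force: [-0.2, -0.7, -0.7]
width: 58.2
23.55 [521.1 233.6  36.8] F [-0.2 -0.7 -0.7] w 58.2 q [ 0.31  0.52 -0.27  0.78  0.    0.57]
target (522.1, 233.6, 37.0) shift cm [ 0.03  0.1  -0.02] turn 0.03 yaw 75.13
```

```bash
python3 -m inch '[[5.8,[-0.4,0,0],0],[5.8,[-0.8,0,0],0],[5.8,[-1.0,0,0],0],[5.8,[-1.2,0,0],0],[5.8,[-1.4,0,0],0],[5.8,[-1.6,0,0],0],[5.8,[-1.8,0,0],0],[5.8,[-2.0,0,0],0],[5.8,[-2.2,0,0],0],[5.8,[-2.3,0,0],0],[5.8,[-2.4,0,0],0],[5.8,[-2.4,0,0],0]]'
python3 - <<'E'
from sh import *
print(gf(status.read_state()['eef_pos']),status.read_state()['contact_force'])
im=cams.camera('side')[150:245,205:305,::-1]
cv2.imwrite('pics/side15.png',cv2.resize(im,None,fx=6,fy=6,interpolation=cv2.INTER_CUBIC))
E
```

```text
time_s: 24.75
eef_pos: [515.5, 210.4, 37.5]
tcp_rot: [0.793, 0.61, -0.0, -0.0]
contact_force: [-0.4, -0.4, -0.4]
width: 58.1
(np.float64(38.7), np.float64(0.3)) [-0.35355188 -0.43707015 -0.38478351]
```

View pics/side15.png

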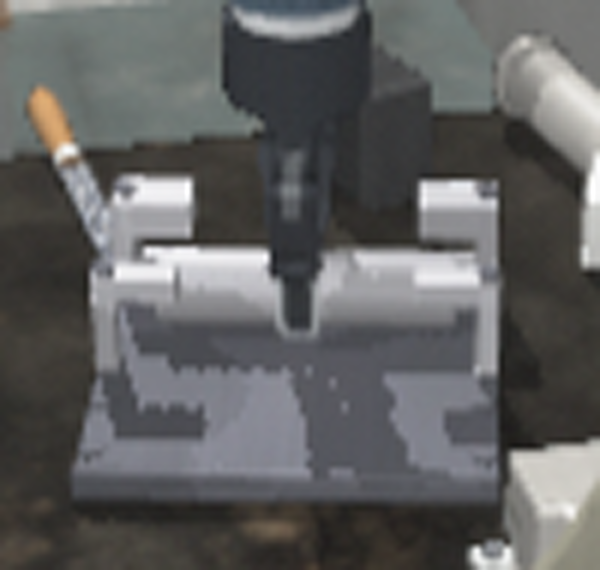

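```bash
python3 -m inch '[[5.8,[0,0,0.4],0],[5.5,[0,0,0.4],0],[5,[0,0,0.4],0],[4.6,[0,0,0.4],0],[4.3,[0,0,0.4],0],[3.5,[0,0,0.4],0],[3.5,[0,0,0.4],0],[3.5,[0,0,0.4],0],[3.5,[0,0,0.4],0]]' 40
python3 go.py 522.1 233.6 37 75.1
python3 - <<'E'
from sh import *
print(gf(status.read_state()['eef_pos']),status.read_state()['contact_force'])
im=cams.camera('side')[150:245,205:305,::-1]
cv2.imwrite('pics/side16.png',cv2.resize(im,None,fx=6,fy=6,interpolation=cv2.INTER_CUBIC))
for x in(35,40,45):
    P=[np.r_[O2+x*X+s*Y,z] for s,z in((88,32),(-88,32),(80,52),(-80,52))]
    print(x,((proj('side',P)-[205,150]+.5)*6-.5).round(0).tolist())
E
```

```text
time_s: 25.7
eef_pos: [515.6, 210.4, 33.8]
tcp_rot: [0.793, 0.61, -0.0, 0.0]
contact_force: [-1.8, -0.9, 4.4]
width: 38.7
25.7 [515.6 210.4  33.8] F [-1.8 -0.9  4.4] w 38.7 q [ 0.27  0.5  -0.32  0.76 -0.    0.53]
target (522.1, 233.6, 37.0) shift cm [ 2.41  0.03 -0.32] turn 0.03 yaw 75.13
(np.float64(38.7), np.float64(0.2)) [-1.81295639 -0.86499903  4.42696595]
35 [[140.0, 298.0], [466.0, 302.0], [153.0, 265.0], [452.0, 270.0]]
40 [[141.0, 293.0], [466.0, 298.0], [154.0, 261.0], [452.0, 265.0]]
45 [[142.0, 288.0], [466.0, 293.0], [155.0, 256.0], [452.0, 261.0]]
```

View pics/side16.png

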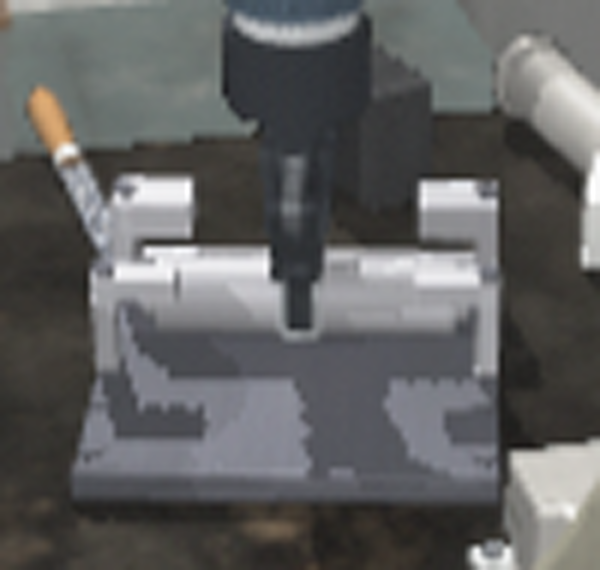

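```bash
python3 -m inch '[[3.5,[0,0,-0.5],0],[3.5,[0,0,-1],0],[3.5,[0,0,-2],0],[3.5,[0,0,-4],0],[3.5,[0,0,-7],0],[3.5,[0,0,-11],0],[3.5,[0,0,-13],0],[3.5,[0,0,-13],0],[3.5,[0,0,-13],0]]'
python3 go.py 453 -187.7 170 73.7
python3 - <<'E'
from sh import *
im=cams.camera('side')[120:245,180:330,::-1]
cv2.imwrite('pics/side17.png',cv2.resize(im,None,fx=4.6,fy=4.6,interpolation=cv2.INTER_CUBIC))
E
```

```text
time_s: 26.65
eef_pos: [515.5, 210.6, 163.3]
tcp_rot: [0.793, 0.61, 0.0, -0.0]
contact_force: [-0.0, 0.4, -5.1]
width: 38.6
26.65 [515.5 210.6 163.3] F [-0.   0.4 -5.1] w 38.6 q [ 0.27  0.38 -0.14  1.06  0.    0.53]
target (453.0, -187.7, 170.0) shift cm [-40.1    4.18  -0.68] turn 1.43 yaw 75.13
```

View pics/side17.png

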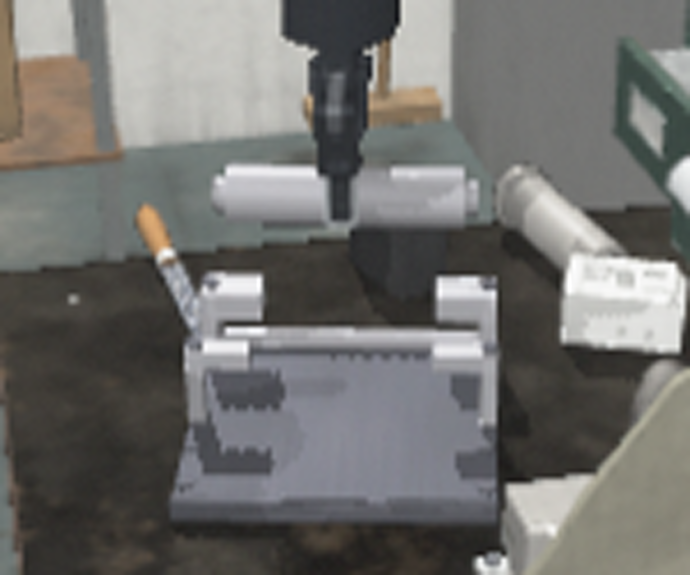

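```bash
python3 - <<'E'
from sh import *
ends([(213,196),(479,194)],162.5,4.6,180,120)
print(gf(status.read_state()['eef_pos']))
E
python3 -m inch '[[3.5,[-5,0.5,0],0.5],[3.5,[-10,1,0],1],[3.5,[-15,1.5,0],1.4],[3.5,[-20,2,0],1.4],[3.5,[-25,2.6,0],1.4],[3.5,[-30,3.1,0],1.4],[3.5,[-35,3.6,0],1.4],[3.5,[-40.1,4.2,0],1.4],[3.5,[-40.1,4.2,0],1.4],[3.5,[-40.1,4.2,0],1.4],[3.5,[-40.1,4.2,0],1.4]]'
python3 go.py 453 -187.7 80 73.7
python3 - <<'E'
from sh import *
im=cams.camera('top')[160:290,280:450,::-1]
cv2.imwrite('pics/top18.png',cv2.resize(im,None,fx=4.6,fy=4.6,interpolation=cv2.INTER_CUBIC))
E
```

```text
[(np.float64(35.83042490857835), np.float64(87.26508084813011)), (np.float64(44.74119675331502), np.float64(-90.25820466427682))] 177.74678268252427
(np.float64(38.4), np.float64(1.2))
time_s: 27.8
eef_pos: [452.1, -186.4, 162.1]
tcp_rot: [0.8, 0.6, -0.0, -0.002]
contact_force: [-0.3, 0.0, -5.0]
width: 38.9
27.8 [ 452.1 -186.4  162.1] F [-0.3  0.  -5. ] w 38.9 q [-0.52  0.25 -0.32  1.01  0.   -0.24]
target (453.0, -187.7, 80.0) shift cm [-0.11  0.15  8.21] turn 0.05 yaw 73.75
```

View pics/top18.png

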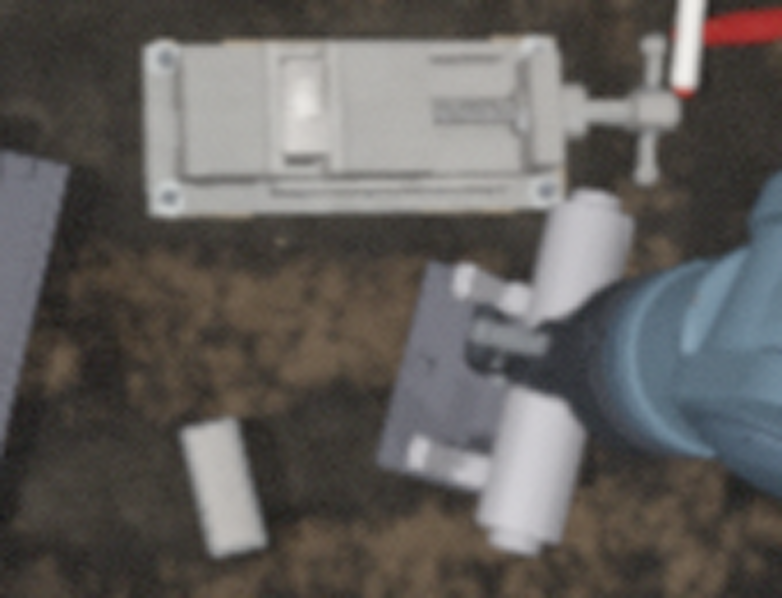

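```bash
python3 go.py 450.5 -187.5 60 73.7; python3 -m inch '[[3.5,[-0.15,-0.1,3],0],[3.5,[-0.15,-0.1,6],0],[3.5,[-0.15,-0.1,9],0],[3.5,[-0.15,-0.1,10],0],[3.5,[-0.15,-0.1,10],0],[3.5,[-0.15,-0.1,10],0]]'
python3 go.py 450.5 -187.5 51.8 73.7
```

```text
27.85 [ 452.5 -186.1  162.4] F [ 0.4  0.2 -6. ] w 38.1 q [-0.52  0.25 -0.32  1.01  0.   -0.24]
target (450.5, -187.5, 60.0) shift cm [-0.2  -0.12 10.24] turn 0.12 yaw 73.82
time_s: 28.45
eef_pos: [452.7, -188.6, 64.5]
tcp_rot: [0.8, 0.6, 0.0, 0.0]
contact_force: [1.2, 0.4, -4.6]
width: 38.5
28.45 [ 452.7 -188.6   64.5] F [ 1.2  0.4 -4.6] w 38.5 q [-0.52  0.35 -0.47  0.76  0.   -0.24]
target (450.5, -187.5, 51.8) shift cm [ 0.04 -0.25  1.27] turn 0.11 yaw 73.81
```

```bash
python3 -m inch '[[3.5,[0.05,-0.2,0.5],0],[3.5,[0.05,-0.2,0.9],0],[3.5,[0.05,-0.2,0.9],0],[3.5,[0.05,-0.2,0.9],0]]'
python3 go.py 450.5 -187.5 51.8 73.7
python3 - <<'E'
from sh import *
im=cams.camera('top')[180:290,310:430,::-1]
cv2.imwrite('pics/top19.png',cv2.resize(im,None,fx=5.4,fy=5.4,interpolation=cv2.INTER_CUBIC))
im=cams.camera('side')[220:310,200:300,::-1]
cv2.imwrite('pics/side19.png',cv2.resize(im,None,fx=6,fy=6,interpolation=cv2.INTER_CUBIC))
E
```

```text
time_s: 28.85
eef_pos: [450.2, -188.0, 54.8]
tcp_rot: [0.8, 0.6, 0.0, 0.0]
contact_force: [0.3, -0.3, -6.0]
width: 38.8
28.85 [ 450.2 -188.    54.8] F [ 0.3 -0.3 -6. ] w 38.8 q [-0.53  0.36 -0.48  0.73  0.   -0.24]
target (450.5, -187.5, 51.8) shift cm [0.06 0.02 0.3 ] turn 0.03 yaw 73.73
```

View pics/top19.png

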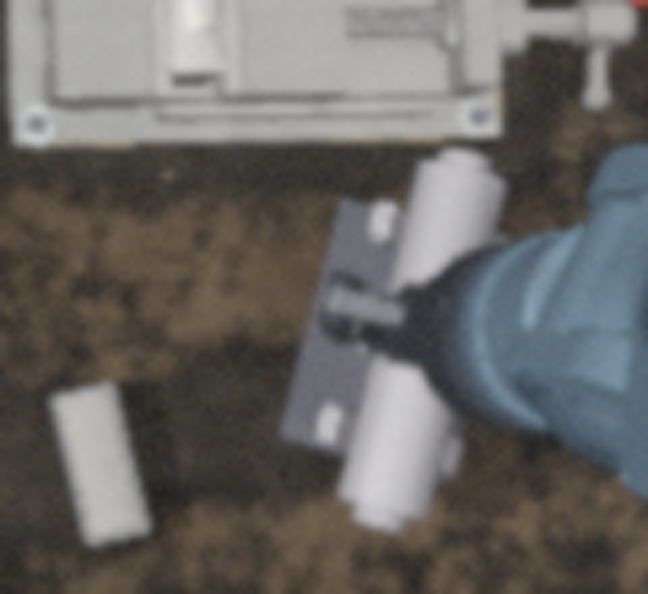

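View pics/side19.png

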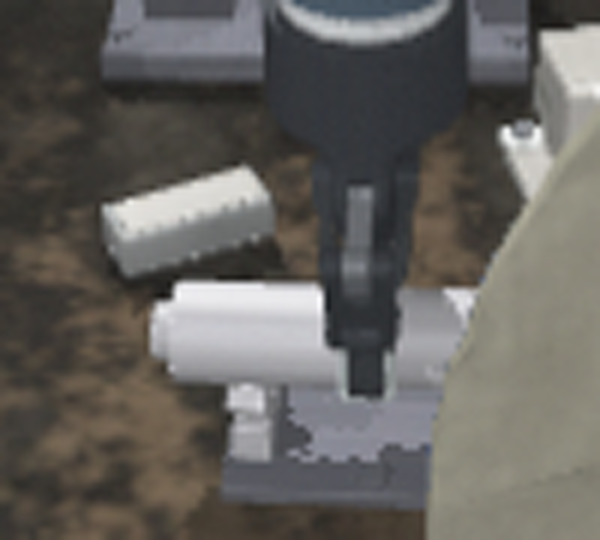

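Aligned with the grooves. Lower the last few mm, watching force.

```bash
python3 -m inch '[[3.5,[0.03,0,0.1],0],[3.5,[0.03,0,0.2],0],[3.5,[0.03,0,0.2],0]]'; python3 -m inch '[[3.5,[0,0,0.1],0],[3.5,[0,0,0.1],0]]';python3 go.py 450.5 -187.5 51.8 73.7
```

```text
time_s: 29.25
eef_pos: [450.4, -187.7, 52.6]
tcp_rot: [0.8, 0.6, 0.0, 0.0]
contact_force: [0.7, 0.3, -5.1]
width: 38.7
time_s: 29.45
eef_pos: [450.5, -187.9, 52.3]
tcp_rot: [0.8, 0.6, 0.0, 0.0]
contact_force: [-2.5, 1.1, 3.9]
width: 38.5
29.45 [ 450.5 -187.9   52.3] F [-2.5  1.1  3.9] w 38.5 q [-0.53  0.36 -0.49  0.72 -0.   -0.24]
target (450.5, -187.5, 51.8) shift cm [ 0.03 -0.01  0.05] turn -0.01 yaw 73.69
```

```bash
python3 -m inch '[[3.5,[0,0,0.03],0],[3.9,[0,0,0.03],0],[4.2,[0,0,0.03],0],[4.6,[0,0,0.03],0],[5.2,[0,0,0.03],0],[6.5,[0,0,0.03],0],[8.2,[0,0,0.03],0],[8.2,[0,0,0.03],0],[8.2,[0,0,0.03],0],[8.2,[0,0,0.03],0]]'
python3 go.py 450.5 -187.5 51.8 73.7
```

```text
time_s: 30.45
eef_pos: [450.2, -187.6, 51.2]
tcp_rot: [0.8, 0.6, 0.0, -0.0]
contact_force: [-0.3, -0.8, 0.2]
width: 82.4
30.45 [ 450.2 -187.6   51.2] F [-0.3 -0.8  0.2] w 82.4 q [-0.53  0.36 -0.49  0.72  0.   -0.24]
target (450.5, -187.5, 51.8) shift cm [ 0.02  0.02 -0.06] turn 0.03 yaw 73.73
```

```bash
python3 -m inch '[[8.2,[0,0,-1],0],[8.2,[0,0,-3],0],[8.2,[0,0,-6],0],[8.2,[0,0,-10],0],[8.2,[0,0,-14],0],[8.2,[5,0,-17],0],[8.2,[10,0,-17],0],[8.2,[15,0,-17],0],[8.2,[15,0,-17],0],[8.2,[15,0,-17],0]]'
python3 - <<'E'
from sh import *
im=cams.camera('top')[:,:,::-1]; cv2.imwrite('pics/topF.png',im)
im=im[180:290,310:430]
cv2.imwrite('pics/top20.png',cv2.resize(im,None,fx=5.4,fy=5.4,interpolation=cv2.INTER_CUBIC))
im=cams.camera('side')[220:310,200:300,::-1]
cv2.imwrite('pics/side20.png',cv2.resize(im,None,fx=6,fy=6,interpolation=cv2.INTER_CUBIC))
E
```

```text
time_s: 31.45
eef_pos: [492.4, -42.3, 221.9]
tcp_rot: [0.799, 0.601, 0.0, 0.0]
contact_force: [-0.9, -1.0, 0.6]
width: 81.8
```

View pics/top20.png

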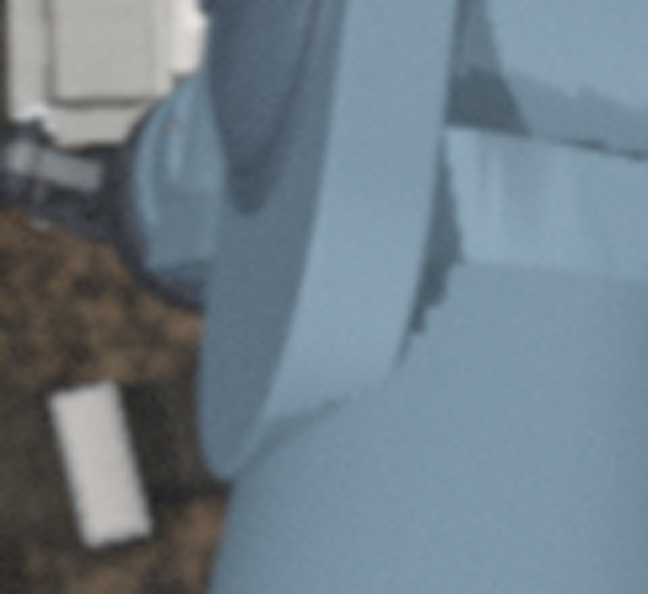

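View pics/side20.png

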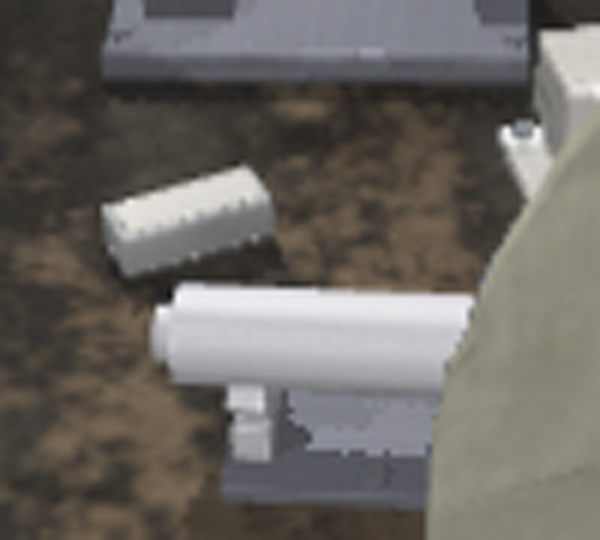

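```bash
python3 -m inch '[[8.2,[5,0,0],0],[8.2,[10,0,0],0],[8.2,[15,0,0],0],[8.2,[20,0,0],0],[8.2,[25,0,0],0],[8.2,[25,0,0],0],[8.2,[25,0,0],0],[8.2,[25,0,0],0]]'
python3 - <<'E'
from sh import *
im=cams.camera('top')[190:290,310:430,::-1]
cv2.imwrite('pics/top21.png',cv2.resize(im,None,fx=6,fy=6,interpolation=cv2.INTER_CUBIC))
E
```

```text
time_s: 32.35
eef_pos: [562.2, 194.3, 221.1]
tcp_rot: [0.801, 0.599, -0.001, 0.0]
contact_force: [-0.6, -0.4, 0.6]
width: 82.2
```

View pics/top21.png

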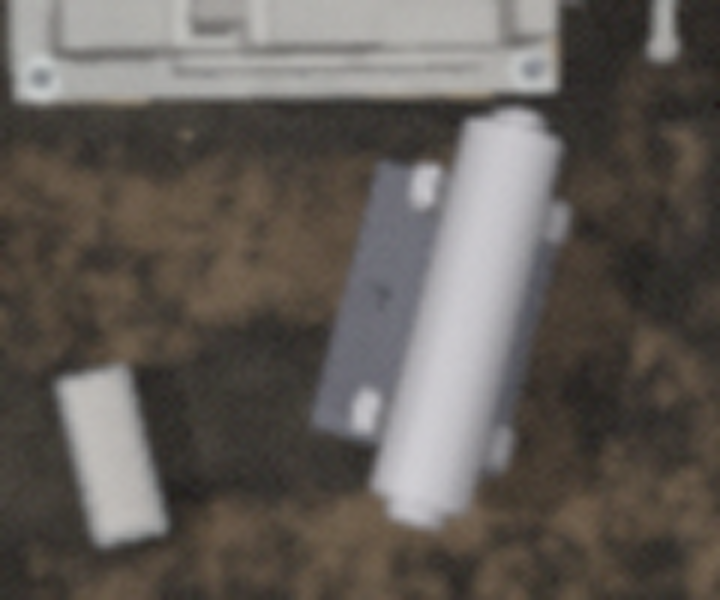

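```bash
python3 - <<'E'
from fit import *
Q=[at('top',*c(*a,6,310,190),50) for a in[(465,120),(562,140),(374,488),(468,512)]];m=np.mean(Q,0);print('final',m,'off rest',m[:2]-[453,-187.7])
from workcell import close_job
print(status.read_state()['contact_force']); print(close_job())
E
```

```text
60 [505.206 172.351   1.308  77.184   0.959]
[[0.4, 0.3], [-0.6, 0.3], [0.2, -0.3], [-0.0, 0.7], [0.1, -0.6], [-0.0, -0.4], [-0.3, -0.2], [-1.2, 0.1], [1.4, -0.6], [0.1, 0.7]]
68 [505.206 172.351   1.308  75.558   1.336]
[[0.4, 0.3], [-0.6, 0.3], [0.2, -0.3], [-0.0, 0.7], [0.1, -0.6], [-0.0, -0.4], [-0.3, -0.4], [-1.1, -0.1], [1.3, -0.4], [0.1, 0.9]]
ends [array([ 533.33006594, -204.70442426,   70.        ]), array([ 365.01659844, -156.65777345,   70.        ])]
[[ 527.4 -189.9   50. ]
 [ 518.2 -229.6   50. ]
 [ 379.1 -145.6   50. ]
 [ 368.3 -184.5   50. ]]
[ 448.2675809  -187.38396853   50.        ]
foot 8 [array([ 522.5, -165. ,    8. ]), array([ 407.3, -131.5,    8. ])]
foot 10 [array([ 522.3, -164.5,   10. ]), array([ 407.4, -131. ,   10. ])]
foot 12 [array([ 522.1, -164. ,   12. ]), array([ 407.4, -130.6,   12. ])]
arm tips [array([ 508.3, -168.9,   47. ]), array([ 490.6, -234.2,   47. ]), array([ 415.3, -140.2,   47. ]), array([ 397.2, -205.9,   47. ])]
oil [array([429.4, -19.7,  22. ]), array([435.5, -50.9,  22. ]), array([367.5, -64.6,  22. ]), array([359.8, -34.7,  22. ])]
reach 485.8565382392473
--- joint
[505.226 172.565   1.311  75.812   0.639  66.255   1.273   0.765]
[[0.2, 0.1], [-0.6, 0.2], [0.2, -0.2], [-0.0, 0.7], [-0.1, -0.7], [-0.2, -0.4], [-0.4, -0.5], [-1.2, -0.2], [1.4, -0.5], [0.1, 0.7], [0.1, 0.1], [0.2, 0.4], [-0.9, 0.1], [0.4, 0.4], [-0.4, -0.2], [-0.0, 0.3], [-0.1, -0.3], [-0.1, 0.6]]
final [ 454.07460807 -189.03824094   50.        ] off rest [ 1.07460807 -1.33824094]
[0.26177848 0.11296842 0.68440446]
the job is handed in; nothing more can be done
None
```

I ran the whole job and handed it in at about 32 s of the 72 s; no verdict was reported.

- **Gauge check:** I laid the shaft on the bed in front of the go jaws and let it go. The open fingertips then pushed it through the go gap from behind, onto the no-go jaws. It stopped there, and I held it with a steady push of about 11 N for roughly 0.9 s while the fingertip position did not move.
- **Return:** I drew the shaft back clear of the no-go jaws, lifted it and laid it in both grooves of the V rest. Then I let go and moved the arm away.
- **Last checks:** The top picture puts the shaft about 1.7 mm from the rest's middle, in both grooves and parallel to them. The tool force reads near zero (0.7 N). The oilstone is at the same pixels as at the start.
- **Not checked:** I did not re-measure the insert or the graphite block at the end, but nothing came near them and no unexpected force showed. After I let go on the bed, the side camera put the shaft 5 to 9 mm further forward than where I laid it, but still inside the lead-in area. Some of that may be camera error.

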